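Load a centrifuge rotor in balance

ROBOT

A 6-joint arm with a two-finger parallel gripper is mounted at the origin on a cart in front of the work surface, level with it; the furniture and walls round the work are solid. World frame = base frame: x ahead of the robot, y to its left, z up, the work surface at z = 0. Lengths are in m, angles in rad, forces in N, time in s.
With the tool pointing down it reaches from about 0.25 to 0.8 m from the base axis. Payload 8.5 kg.
Tool frame: the origin (TCP) lies midway between the tips of the shut fingers; the grasp point (between the pads) lies 19 mm behind it (env.tcp_to_grasp is the distance from the TCP to the grasp point, in m); z points along the fingers, y is the line along which they close (so a half turn about z gives the same grasp; the last joint's range is limited). The gripper opens to 85 mm and grips with 20 to 120 N. Pads are 22 mm wide; open, the fingers measure 114 mm over their backs; the gripper's body (76 mm by 85 mm) begins 54 mm behind the grasp point. The pads swing forward as they close: fully open they stand 13 mm farther back than shut.
Start: joints at [-1.101, 0.238, -0.013, 1.319, 0, 1.571], TCP at [0.238, -0.468, 0.231] pointing down, gripper open.
Joint ranges: [-2.66, 2.66], [-1.03, 1.9], [-1.14, 1.46], [-1.82, 2.27], [-1.45, 1.34], [-3.14, 3.14]. Speed limits (rad/s): [2.22, 2.22, 2.79, 3.14, 3.14, 3.14].

INTERFACE

Orientations are given as a unit quaternion [w, x, y, z].
In Python, from cell import env, imaging gives the robot as it stands.
- The arm moves only by the shell command python3 -m inch 'ROWS' [FORCE]. ROWS is a JSON object of lists of equal length, an entry for each row: "slide": the shift along the tool's x, y, z normalised to -1 to 1, where 1 is 2 cm, a list of three; "turn": the turn, a rotation vector about the tool's x, y, z normalised to -1 to 1, where 1 is 5 degrees, a list of three; "gripper": the opening, from 0 (shut) to 1 (fully open). A call has 1 to 5 rows; each row shifts and turns the commanded pose from where the row before left it, along the tool's axes as they then stand; what a row does not reach is not made up. A row lasts 1/8 s, in which the tool goes at most 62.5 mm and 10.7 degrees, less where a joint would pass 70% of its speed; a pose out of reach is approached as far as the arm can. A call with a number of a shift or a turn outside -1 to 1 is refused whole. A call with a gripper value outside its range is refused whole. The fingers move at their own pace and stop on an object; FORCE is the grip in N (left out, the last holds). Time passes only in rows, so rows that do not move let the fingers close. It gives the time, the measured TCP pose, the force, the opening and the grip force at its end, in the units of the state.
- env.observe(): the state, without advancing time (a new reading comes with each control period).
- imaging.camera(name): name is "side" or "top" or "wrist"; returns (picture, depth): 400x640x3 uint8, blue, green, red; 400x640 float32, m along the optical axis (not along the pixel's ray), 0 where there is no reading.
- imaging.camera_params(name): a dict with "fx", "fy", "cx", "cy" (pixels), "pose" (4x4, takes a point from camera to world coordinates). Camera axes: x right, y down, z forward; pixel columns grow to the right and rows downward; lengths in m; the calibration is good to about 2 mm. The wrist camera is an equidistant fisheye: a pixel r from the principal point sees the ray r / f radians off the axis. A picture is of the moment at which its call begins: read the wrist's pose just before it. camera_params takes no time and is no camera call; for the wrist camera it gives the pose at the moment of the call.
- env.job_done(): hands the job in; it is judged then, once.
The state is a dict: "clock": time; "joints": joint angles; "joint_velocities": joint speeds; "effort": joint torques, N m; "ee_pos": TCP position; "tcp_rot": TCP orientation; "force": force on the tool from outside, world axes, zero at the start; "ft_torque": the same for the moment, N m; "width": finger opening in m; "grasp_force": force on a finger pad.
Only numpy, scipy, OpenCV 4.12 (cv2) and the standard library are available. Lean on these libraries where they do the work, as an engineer would, in place of code of your own. Each camera call takes 0.05 s, during which the arm holds its last target. There are 200 camera calls.

TASK

Load the four-bucket centrifuge rotor so that it will spin balanced: take the two pink tubes and the two tan, orange-capped tubes out of the green racks and lower each one (do not drop it) all the way down into a bucket of its own, with the two pink ones opposite each other across the hub and the two tan ones opposite each other. Leave the two colourless tubes standing in their racks.

Things in the scene. Friction and masses are not known exactly. Their poses are not given: they have to be found in the camera images.
- pink_tube_1: 50 ml conical tube, pink liquid, blue cap with round pink sticker, upright in a green rack. 116 mm tall; body 28 mm wide, cone at the foot; cap 32 mm wide from 102 to 116 mm up; 0.04 kg. Origin: tip of the foot; z runs up to the cap. Foot 4 mm above the bench; stands loosely, may lean 0.1 rad. Must rise 75 mm to clear the rack (74 mm high, fixed). The two pink tubes are alike.
- pink_tube_2: 50 ml conical tube, pink liquid, blue cap with round pink sticker, upright in a green rack. 116 mm tall; body 28 mm wide, cone at the foot; cap 32 mm wide from 102 to 116 mm up; 0.04 kg. Origin: tip of the foot; z runs up to the cap. Tubes fill every second rack cell in zigzag, 50 mm or more apart; racks' sides lie within 0.25 rad of world x and y. Grip the cap, fingers square to the rack.
- tan_tube_1: 50 ml conical tube, tan liquid, orange cap, upright in a green rack. 116 mm tall; body 28 mm wide, cone at the foot; cap 32 mm wide from 102 to 116 mm up; 0.04 kg. Origin: tip of the foot; z runs up to the cap. In either rack, loosely, as the pink ones; the tan tubes are alike.
- tan_tube_2: 50 ml conical tube, tan liquid, orange cap, upright in a green rack. 116 mm tall; body 28 mm wide, cone at the foot; cap 32 mm wide from 102 to 116 mm up; 0.04 kg. Origin: tip of the foot; z runs up to the cap. In either rack, loosely, as the pink ones; the tan tubes are alike.
- clear_tube_1: 50 ml conical tube, colourless contents, blue cap, upright in a green rack. 116 mm tall; body 28 mm wide, cone at the foot; cap 32 mm wide from 102 to 116 mm up; 0.04 kg. Origin: tip of the foot; z runs up to the cap. Not wanted: it stays in its rack. A fixed black microscope, 0.43 m high, stands between racks and rotor (x over 0.44, y -0.21 to 0.06): carry tubes round its front.
- clear_tube_2: 50 ml conical tube, colourless contents, blue cap, upright in a green rack. 116 mm tall; body 28 mm wide, cone at the foot; cap 32 mm wide from 102 to 116 mm up; 0.04 kg. Origin: tip of the foot; z runs up to the cap. Not wanted: it stays in its rack. Left of the racks stands a large fixed fabric-covered thing (y over 0.27, x over 0.41, up to 0.31 m high).
- bucket_1: One of four alike round steel buckets of a centrifuge rotor, open at the top; well 33 mm wide, 62 mm deep. Origin: underside, 14 mm above the bench; well floor 4 mm and rim 66 mm above the origin. z up, x away from the hub. Centres 70 mm from the hub, a quarter turn (99 mm) apart; faces bucket_3 across the hub (140 mm). Hub nut top 89 mm above the bench.
- bucket_2: One of four alike round steel buckets of a centrifuge rotor, open at the top; well 33 mm wide, 62 mm deep. Origin: underside, 14 mm above the bench; well floor 4 mm and rim 66 mm above the origin. z up, x away from the hub. Faces bucket_4 across the hub. The rotor is at any angle and turns stiffly on its stand (0.25 N m): it may shift if pushed.
- bucket_3: One of four alike round steel buckets of a centrifuge rotor, open at the top; well 33 mm wide, 62 mm deep. Origin: underside, 14 mm above the bench; well floor 4 mm and rim 66 mm above the origin. z up, x away from the hub. Faces bucket_1 across the hub. A seated tube has its foot on the floor, cap top 134 mm above the bench.
- bucket_4: One of four alike round steel buckets of a centrifuge rotor, open at the top; well 33 mm wide, 62 mm deep. Origin: underside, 14 mm above the bench; well floor 4 mm and rim 66 mm above the origin. z up, x away from the hub. Faces bucket_2 across the hub.

How it is judged:
By the outcome, as a careful person would: the job done as asked, in the order asked, and still so for the second after the job is handed in, with the robot touching nothing.
It also fails if it takes over 144 s, if anything falls off the work surface, if the arm or the gripper's body presses on something with over 40 N, if the wrist force passes 120 N, or if a joint passes its speed limit or range.

## Working session

There is one attempt and no reset: what is moved stays moved. The work goes in short steps, Python scripts to look and compute and a shell command to move; the robot and the scene stay as the last step left them, time stands still between calls to the robot, and variables do not carry over. Pictures are saved under pics/ and viewed, at most 14 in all, crops included, and the job is handed in when it is done.

```bash
ls; mkdir -p pics; python3 - <<'E'
from cell import env, imaging
import cv2, numpy as np
for n in ["top","side"]:
    im,d=imaging.camera(n); p=imaging.camera_params(n)
    np.savez(f"{n}.npz",im=im,d=d,pose=p["pose"],k=[p["fx"],p["fy"],p["cx"],p["cy"]])
    cv2.imwrite(f"pics/{n}0.png",im); print(n,p)
print(env.observe())
E
```

```text
pics
top {'fx': 394.8655621143017, 'fy': 394.8655621143017, 'cx': 319.885421702947, 'cy': 197.82714976418163, 'pose': array([[-0.11368116, -0.97269281,  0.20234941,  0.344472  ],
       [-0.99350979,  0.1120886 , -0.01935054, -0.08411669],
       [-0.00385893, -0.20323591, -0.9791222 ,  1.03959176],
       [ 0.        ,  0.        ,  0.        ,  1.        ]])}
side {'fx': 451.37948968843347, 'fy': 451.37948968843347, 'cx': 321.42671384717937, 'cy': 202.2738616730143, 'pose': array([[ 0.53180411, -0.31135107,  0.78755629, -0.33729354],
       [-0.84649108, -0.22315177,  0.48337991, -0.65079165],
       [ 0.02524372, -0.92372279, -0.38222893,  0.48004474],
       [ 0.        ,  0.        ,  0.        ,  1.        ]])}
{'clock': 0.1, 'joints': array([-1.10098712e+00,  2.38714302e-01, -1.41379372e-02,  1.31918799e+00,
       -2.77779870e-06,  1.57075983e+00]), 'joint_velocities': array([-9.71166674e-04, -1.42171554e-03,  2.37942611e-03, -2.59054888e-05,
       -1.38987806e-03,  1.37874125e-03]), 'effort': array([-5.79909829e-04, -5.39721501e+01,  3.46999526e+01,  1.34286296e-02,
       -4.72004388e-06,  5.18376373e-05]), 'ee_pos': array([ 0.23751571, -0.46780489,  0.23075777]), 'tcp_rot': array([-6.04550455e-04,  9.72532113e-01,  2.32767917e-01, -1.46099183e-04]), 'force': array([-0.77026048,  0.06837553,  0.16780644]), 'ft_torque': array([-0.00185277,  0.00129911, -0.00779425]), 'grasp_force': 0.0, 'width': 0.08555788943258932}
```

View pics/top0.png

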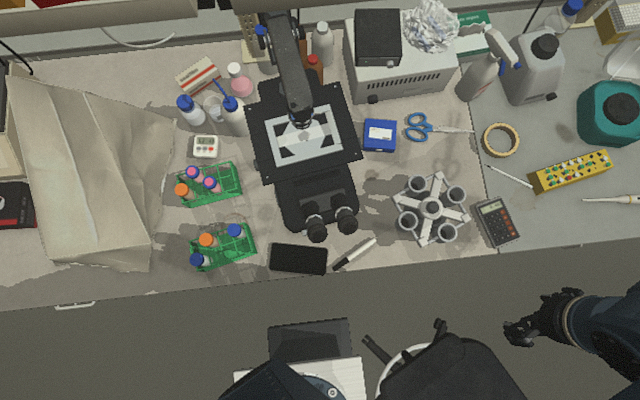

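View pics/side0.png

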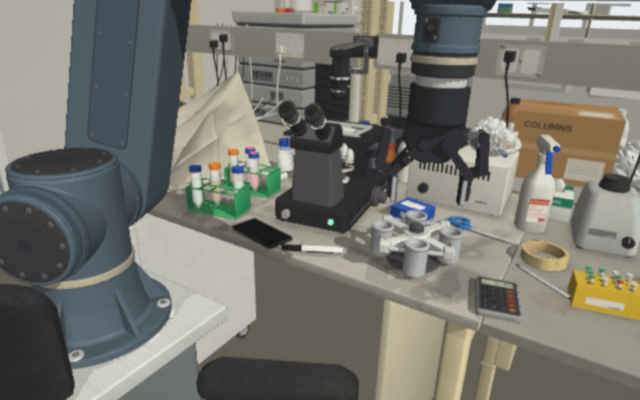

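Top view: the rear rack holds an orange cap (181,190) and pink-stickered caps (193,173) and (210,183). The front rack holds an orange cap (206,240) and plain blue caps (196,260) and (234,231). The rotor hub is at (431,207), with buckets near (405,190), (455,194), (447,232) and (408,225). I'll enlarge crops of both areas.

```bash
python3 - <<'E'
import cv2, numpy as np
t=np.load("top.npz")["im"]; s=np.load("side.npz")["im"]
f=lambda im,x,y,w,h,k:cv2.resize(im[y:y+h,x:x+w],None,fx=k,fy=k,interpolation=cv2.INTER_CUBIC)
a=f(t,165,155,100,120,5); b=f(t,380,160,100,100,5)[:,:300*2]
# 500x600 and 500x500
cv2.imwrite("pics/rack.png",a); 
c=np.vstack([f(s,180,140,110,80,5)[:300*2]]); cv2.imwrite("pics/rackside.png",c)
cv2.imwrite("pics/rotor.png",b)
cv2.imwrite("pics/rotorside.png",f(s,355,200,120,85,6))
E
```

```text
(no output)
```

View pics/rack.png

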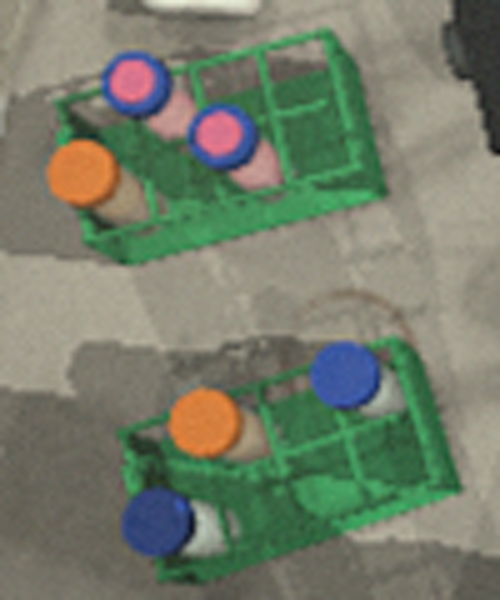

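View pics/rotor.png

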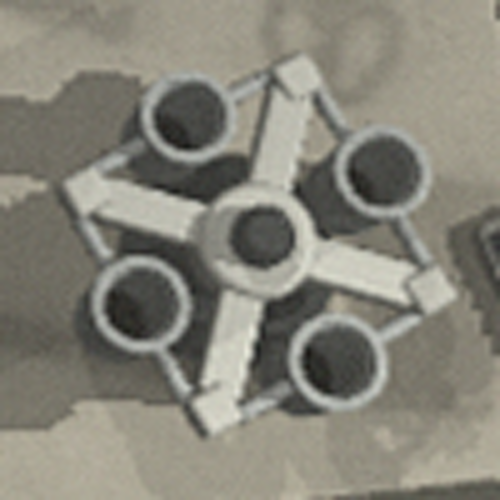

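View pics/rackside.png

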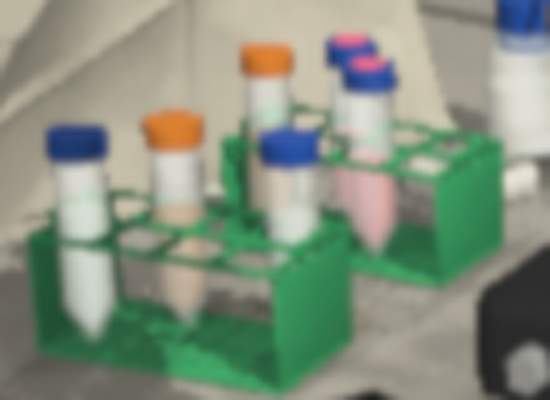

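View pics/rotorside.png

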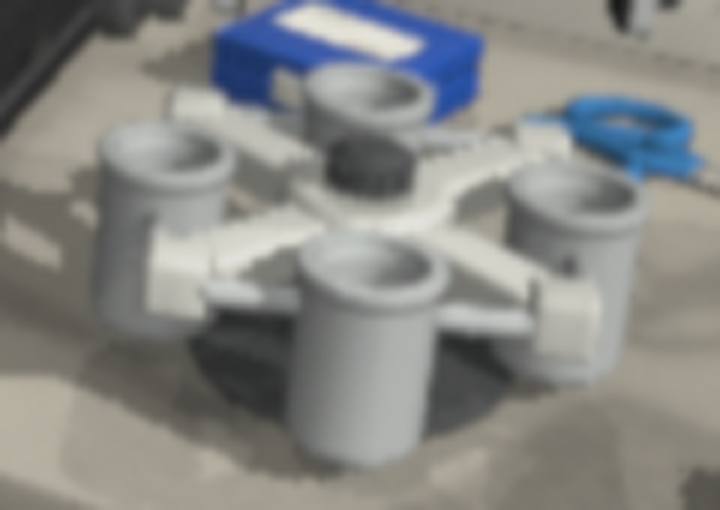

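Crop readings:

| Object | Top crop | Side crop |
|---|---|---|
| Rear tan cap | (82,173) | (267,50) |
| Pink sticker 1 | (134,81) | (350,41) |
| Pink sticker 2 | (221,134) | (369,64) |
| Front tan cap | (205,422) | (174,117) |
| Bucket rim | (187,120) | (370,90) |
| Bucket rim | (382,172) | (576,194) |
| Bucket rim | (337,362) | (374,265) |
| Bucket rim | (141,305) | (170,152) |

Next I'll triangulate these.

```bash
cat > h.py <<'E'
import numpy as np, cv2
T=np.load("top.npz"); S=np.load("side.npz")
def ray(c,u,v):
    fx,fy,cx,cy=c["k"]; R=c["pose"][:3,:3]
    d=R@np.array([(u-cx)/fx,(v-cy)/fy,1]); return c["pose"][:3,3],d/np.linalg.norm(d)
def tri(rays):
    A=np.zeros((3,3));b=np.zeros(3)
    for o,d in rays:
        M=np.eye(3)-np.outer(d,d); A+=M; b+=M@o
    p=np.linalg.solve(A,b); return p,max(np.linalg.norm((np.eye(3)-np.outer(d,d))@(p-o)) for o,d in rays)
def atz(r,z): o,d=r; return o+d*(z-o[2])/d[2]
def un(x,y,x0,y0,k): return x0+(x+.5)/k-.5, y0+(y+.5)/k-.5
E
python3 - <<'E'
from h import *
np.set_printoptions(precision=4,suppress=True)
R={"tanA":((82,173),(267,50)),"pink1":((134,81),(350,41)),"pink2":((221,134),(369,64)),"tanB":((205,422),(174,117))}
B={"far":((187,120),(370,90)),"right":((382,172),(576,194)),"near":((337,362),(374,265)),"left":((141,305),(170,152)),"hub":((262,235),(372,155))}
for n,(t,s) in R.items():
    rt=ray(T,*un(*t,165,155,5)); print(n,*tri([rt,ray(S,*un(*s,180,140,5))]),"top@z.12",atz(rt,.12)[:2])
for n,(t,s) in B.items():
    rt=ray(T,*un(*t,380,160,5)); print(n,*tri([rt,ray(S,*un(*s,355,200,6))]),"top@z.08",atz(rt,.08)[:2])
for c in [((330,32),(60,103)),((385,190),(130,262)),((400,340),(122,432)),((458,490),(165,580))]:
    a,b=[atz(ray(T,*un(*q,165,155,5)),.074)[:2] for q in c]; print(a,b,np.arctan2(*(a-b)))
E
```

```text
tanA [0.5948 0.2252 0.118 ] 0.0011282102897694941 top@z.12 [0.5935 0.2254]
pink1 [0.6371 0.1986 0.1184] 0.000490005864237667 top@z.12 [0.6363 0.1985]
pink2 [0.6058 0.158  0.1189] 0.0005824070208528414 top@z.12 [0.6051 0.1582]
tanB [0.4681 0.173  0.1198] 0.0006546400749305726 top@z.12 [0.4676 0.1735]
far [ 0.5523 -0.3503  0.0777] 0.0014852605754622186 top@z.08 [ 0.5511 -0.3482]
right [ 0.5143 -0.4411  0.0766] 0.000169971479470112 top@z.08 [ 0.5137 -0.44  ]
near [ 0.4234 -0.4025  0.0767] 0.0005285825444984518 top@z.08 [ 0.4229 -0.4009]
left [ 0.4623 -0.312   0.0771] 0.0008018027448946095 top@z.08 [ 0.4615 -0.3106]
hub [ 0.4892 -0.3754  0.0828] 0.0009000489002016623 top@z.08 [ 0.4891 -0.3754]
[0.6653 0.112 ] [0.6437 0.2505] 2.9862970095432813
[0.5798 0.0902] [0.5577 0.2191] 2.9718905408920926
[0.5033 0.0884] [0.4735 0.227 ] 2.9302859262143643
[0.4267 0.0659] [0.3999 0.2097] 2.957140492401741
```

```bash
python3 - <<'E'
from h import *
v,u=np.mgrid[0:400,0:640]; d=T["d"]; fx,fy,cx,cy=T["k"]
P=np.stack([(u-cx)/fx*d,(v-cy)/fy*d,d],-1)@T["pose"][:3,:3].T+T["pose"][:3,3]
P=P[d>0]
ys=np.arange(-.25,.36,.03)
print("      ",*["%4d"%(y*1000) for y in ys])
for x in np.arange(.40,.72,.03):
    print("%.2f"%x,*["%4d"%(1000*max([p[2] for p in P[(abs(P[:,0]-x)<.015)&(abs(P[:,1]-y)<.015)]],default=-1)) for y in ys])
E
python3 -m inch '{"slide":[[0,-1,0],[0,-1,0],[0,-1,0],[0,-1,0],[0,-1,0]],"turn":[[0,0,0],[0,0,0],[0,0,0],[0,0,0],[0,0,0]],"gripper":[0.8,0.8,0.8,0.8,0.8]}' 40
python3 -m inch '{"slide":[[0,-1,0],[0,-1,0],[0,-1,0],[0,-1,0],[0,-1,0]],"turn":[[0,0,0],[0,0,0],[0,0,0],[0,0,0],[0,0,0]],"gripper":[0.8,0.8,0.8,0.8,0.8]}'
python3 -m inch '{"slide":[[1,-0.03,0],[1,-0.03,0],[1,-0.03,0],[1,-0.03,0],[1,-0.03,0]],"turn":[[0,0,-0.71],[0,0,-0.71],[0,0,-0.71],[0,0,-0.71],[0,0,-0.71]],"gripper":[0.8,0.8,0.8,0.8,0.8]}'
```

```text
-250 -220 -190 -160 -130 -100  -70  -40  -10   20   49   79  109  140  169  199  229  260  290  319  350
0.40    4   14   18   18   16  290   13   14   15   13   13    5    5    5   71  121   68    4    5    5    5
0.43    5   20   16  314  313  316  316   12   14   14   13   71   72   71  118  123  117    4    4   65   60
0.46    5    5    5  315  318  311  311   60   57   12   10   80  122   72  123  122   78    6  144  143  140
0.49    4    5   65  287  287  275  277  243   67    4    5  122  123   71  121  118   69    5  160  160  156
0.52    4    5   69  259  262  259  258  258   68    5    5   69   71    5    5    6    6    5  181  180  170
0.55    4    5   69  257  258  259  259  256  212  212    5    4    5    6    6    4    4    4  183  198  189
0.58    5    5  212  212  244  213  213  213  219  213    4    6   72  125  121  120  123   70    3  215  210
0.61    4  199  214  222  223  222  222  222  222  213    4    3   77  124  124  123  125   77    4  233  234
0.64    5  199  214  222  221  416  416  345  222  215   55    5   79   71  119  124   73   75    4  253  249
0.67   40   31  214  221  326  420  419  415  221  214  213    6   70   70   72   70    0    4   23  270  267
0.70   37    0  214  222  221  419  420  419  221  213  214    7    7    6   22   23   20    7   89  283  285
clock: 0.72
ee_pos: [0.192, -0.3781, 0.231]
tcp_rot: [-0.0, 0.973, 0.233, -0.0]
force: [-0.2, 0.3, 0.1]
width: 0.0683
grasp_force: 0.0
clock: 1.35
ee_pos: [0.1465, -0.2886, 0.2313]
tcp_rot: [0.0, 0.973, 0.233, -0.0]
force: [-0.6, 0.4, -0.0]
width: 0.0683
grasp_force: 0.0
clock: 1.98
ee_pos: [0.228, -0.2307, 0.2314]
tcp_rot: [0.0, 0.925, 0.381, 0.0]
force: [0.2, -0.2, -0.1]
width: 0.0686
grasp_force: 0.0
```

```bash

python3 -m inch '{"slide":[[1,-0.03,0],[1,-0.03,0],[1,-0.03,0],[1,-0.03,0],[1,-0.03,0]],"turn":[[0,0,-0.71],[0,0,-0.71],[0,0,-0.71],[0,0,-0.71],[0,0,-0.71]],"gripper":[0.8,0.8,0.8,0.8,0.8]}' | sed -n 2p
python3 -m inch '{"slide":[[1,-0.03,0],[1,-0.03,0],[1,-0.03,0],[1,-0.03,0],[1,-0.03,0]],"turn":[[0,0,-0.71],[0,0,-0.71],[0,0,-0.71],[0,0,-0.71],[0,0,-0.71]],"gripper":[0.8,0.8,0.8,0.8,0.8]}' | sed -n 2p
python3 -m inch '{"slide":[[1,-0.03,0],[1,-0.03,0],[1,-0.03,0],[1,-0.03,0],[1,-0.03,0]],"turn":[[0,0,-0.71],[0,0,-0.71],[0,0,-0.71],[0,0,-0.71],[0,0,-0.71]],"gripper":[0.8,0.8,0.8,0.8,0.8]}' | sed -n 2p
python3 -m inch '{"slide":[[1,-0.03,0],[1,-0.03,0],[1,-0.03,0],[0,1,0],[0,1,0]],"turn":[[0,0,-0.71],[0,0,-0.71],[0,0,-0.71],[0,0,0],[0,0,0]],"gripper":[0.8,0.8,0.8,0.8,0.8]}'
cat >> h.py <<'E'
def goal(xyz,psi=None):
    """rows (units of 20 mm / 5 deg, tool axes now) to bring TCP to xyz, yaw psi, upright"""
    from cell import env
    from scipy.spatial.transform import Rotation as Ro
    s=env.observe(); R=Ro.from_quat(np.roll(s["tcp_rot"],-1))
    x=R.as_matrix()[:,0]; p0=np.arctan2(x[1],x[0]); psi=p0 if psi is None else psi
    G=Ro.from_matrix(np.array([[np.cos(psi),np.sin(psi),0],[np.sin(psi),-np.cos(psi),0],[0,0,-1]]))
    np.set_printoptions(precision=3,suppress=True)
    print("t",s["clock"],"tcp",s["ee_pos"],"yaw %.3f"%p0,"SLIDE",R.inv().apply(np.array(xyz)-s["ee_pos"])/.02,"TURN",(R.inv()*G).as_rotvec()/np.radians(5),"q",s["joints"])
E
python3 -c "
from h import *
goal([.468,.1733,.15],1.77)"
```

```text
ee_pos: [0.2871, -0.1506, 0.2314]
ee_pos: [0.3189, -0.0563, 0.2314]
ee_pos: [0.3204, 0.0431, 0.2314]
clock: 4.47
ee_pos: [0.3465, 0.1139, 0.2316]
tcp_rot: [0.0, 0.584, 0.812, 0.0]
force: [-0.1, 0.0, 0.7]
width: 0.0684
grasp_force: 0.0
t 4.475 tcp [0.346 0.114 0.232] yaw 1.895 SLIDE [0.882 6.702 4.084] TURN [ 0.012 -0.     1.428] q [ 0.318 -0.039 -0.331  1.278 -0.     1.565]
```

```bash

python3 -m inch '{"slide":[[0.18,1,0],[0.18,1,0],[0.18,1,0],[0.18,1,0],[0.16,1,0]],"turn":[[0,0,0],[0,0,0],[0,0,0],[0,0,0],[0,0,0]],"gripper":[0.8,0.8,0.8,0.8,0.8]}' | sed -n 2p
python3 -m inch '{"slide":[[0,0.85,1],[0,0.85,1],[0,0,1],[0,0,1],[0,0,0]],"turn":[[0,0,0],[0,0,0],[0,0,0.71],[0,0,0.71],[0,0,0]],"gripper":[0.8,0.8,0.8,0.8,0.8]}' | sed -n 2p
python3 - <<'E'
from h import *
from cell import imaging
goal([.468,.1733,.09],1.77)
p=imaging.camera_params("wrist"); im,d=imaging.camera("wrist"); print(p)
cv2.imwrite("pics/w1.png",im)
E
```

```text
ee_pos: [0.4359, 0.1629, 0.2311]
ee_pos: [0.4664, 0.173, 0.1499]
t 5.725 tcp [0.466 0.173 0.15 ] yaw 1.771 SLIDE [0.003 0.09  2.995] TURN [-0.035  0.004  0.015] q [ 0.355  0.236 -0.231  1.107  0.     1.725]
{'fx': 309.70691628693146, 'fy': 309.70691628693146, 'cx': 315.5248879060234, 'cy': 197.32323191783377, 'pose': array([[ 0.98 ,  0.193,  0.049,  0.454],
       [ 0.199, -0.946, -0.255,  0.237],
       [-0.003,  0.259, -0.966,  0.292],
       [ 0.   ,  0.   ,  0.   ,  1.   ]])}
```

View pics/w1.png

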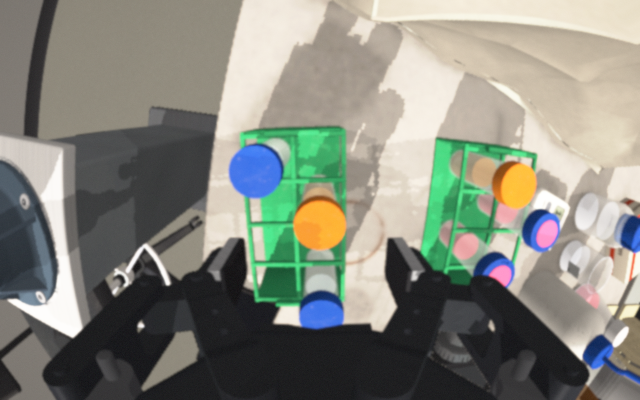

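Wrist view: the orange cap at (319,222) sits midway between the fingers (tips near x≈240 and 395), and the rack is square to them. Blue caps at (257,170) and (321,310) are clear of the finger paths. I'll check this against the wrist ray, then descend and grip.

```bash
cat >> h.py <<'E'
def wray(p,u,v):
    a,b=u-p["cx"],v-p["cy"]; r=np.hypot(a,b); th=r/p["fx"]
    return p["pose"][:3,3], p["pose"][:3,:3]@np.array([np.sin(th)*a/r,np.sin(th)*b/r,np.cos(th)])
E
python3 - <<'E'
from h import *
from cell import imaging
np.set_printoptions(precision=4,suppress=True)
p=imaging.camera_params("wrist")
for n,px in dict(tanB=(319,222),tanA=(514.5,185),pink1=(542,229),pink2=(495,269)).items(): print(n,atz(wray(p,*px),.12))
print(tri([wray(p,319,222),ray(T,*un(205,422,165,155,5))]))
E
python3 -m inch '{"slide":[[0,0.1,1],[0,0,1],[0,0,1],[0,0,0],[0,0,0]],"turn":[[0,0,0],[0,0,0],[0,0,0],[0,0,0],[0,0,0]],"gripper":[0.8,0.8,0.8,0.8,0.2]}' 40
python3 -m inch '{"slide":[[0,0,0],[0,0,0],[0,0,0],[0,0,0]],"turn":[[0,0,0],[0,0,0],[0,0,0],[0,0,0]],"gripper":[0.2,0.2,0.2,0.2]}'
```

```text
tanB [0.4679 0.1774 0.12  ]
tanA [0.5911 0.2267 0.12  ]
pink1 [0.6315 0.2016 0.12  ]
pink2 [0.6001 0.1654 0.12  ]
(array([0.4684, 0.1752, 0.1138]), np.float64(3.839291762656738e-05))
clock: 6.4
ee_pos: [0.4696, 0.1738, 0.0925]
tcp_rot: [0.0, 0.633, 0.774, 0.001]
force: [0.0, 0.4, 1.0]
width: 0.0516
grasp_force: 0.0
clock: 6.9
ee_pos: [0.4695, 0.1737, 0.0925]
tcp_rot: [0.0, 0.633, 0.774, 0.001]
force: [0.1, -1.1, 5.9]
width: 0.03
grasp_force: 39.0
```

```bash

python3 -m inch '{"slide":[[0,0,-0.5],[0,0,-1],[0,0,-1],[0,0,-1],[0,0,-1]],"turn":[[0,0,0],[0,0,0],[0,0,0],[0,0,0],[0,0,0]],"gripper":[0.2,0.2,0.2,0.2,0.2]}' 
python3 -m inch '{"slide":[[0,0,-1],[0,0,-1],[0,0,-1],[0,0,0],[0,0,0]],"turn":[[0,0,0],[0,0,0],[0,0,0],[0,0,0],[0,0,0]],"gripper":[0.2,0.2,0.2,0.2,0.2]}' 
python3 - <<'E'
from cell import imaging
import cv2,numpy as np
f=lambda im,x,y,w,h,k:cv2.resize(im[y:y+h,x:x+w],None,fx=k,fy=k,interpolation=cv2.INTER_CUBIC)
s,_=imaging.camera("side"); t,_=imaging.camera("top"); w,_=imaging.camera("wrist")
cv2.imwrite("pics/l1s.png",s);cv2.imwrite("pics/l1t.png",t)
cv2.imwrite("pics/l1.png",np.vstack([np.hstack([f(s,150,60,100,75,4),f(t,160,160,100,75,4)]),np.hstack([f(w,220,150,200,150,2)]*2)]))
E
```

```text
clock: 7.52
ee_pos: [0.4688, 0.1734, 0.1828]
tcp_rot: [0.0, 0.633, 0.774, 0.0]
force: [0.3, -0.4, -1.4]
width: 0.0297
grasp_force: 39.5
clock: 8.15
ee_pos: [0.4685, 0.1733, 0.2409]
tcp_rot: [-0.0, 0.633, 0.774, -0.0]
force: [0.4, 0.0, -0.6]
width: 0.0296
grasp_force: 39.5
```

View pics/l1.png

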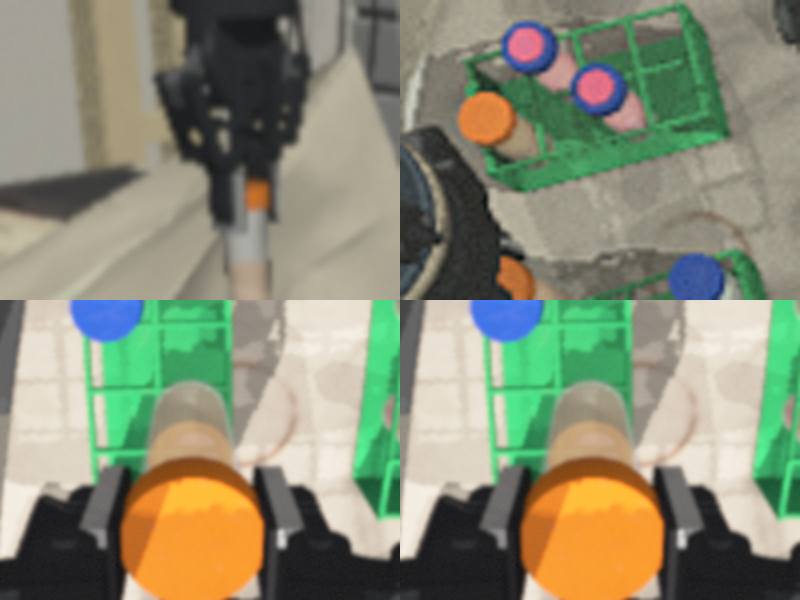

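The tube is held, with its cap (192,530) between the pads and no visible sideways tilt. I'll carry it round the front at constant yaw (world −Y is slide (−0.98,−0.2)) and measure the lean beside the rotor.

```bash

python3 -m inch '{"slide":[[0,-1,0],[0,-1,0],[0,-1,0],[0,-1,0],[0,-1,0]],"turn":[[0,0,0],[0,0,0],[0,0,0],[0,0,0],[0,0,0]],"gripper":[0.2,0.2,0.2,0.2,0.2]}' | sed -n 2p
python3 -m inch '{"slide":[[0,-1,0],[0,-1,0],[-0.98,-0.7,0],[-0.98,-0.5,0],[-0.98,-0.2,0]],"turn":[[0,0,0],[0,0,0],[0,0,0],[0,0,0],[0,0,0]],"gripper":[0.2,0.2,0.2,0.2,0.2]}' | sed -n 2p
python3 -m inch '{"slide":[[-0.98,-0.2,0],[-0.98,-0.2,0],[-0.98,-0.2,0],[-0.98,-0.2,0],[-0.98,-0.2,0]],"turn":[[0,0,0],[0,0,0],[0,0,0],[0,0,0],[0,0,0]],"gripper":[0.2,0.2,0.2,0.2,0.2]}' | sed -n 2p
python3 -m inch '{"slide":[[-0.98,-0.2,0],[-0.98,-0.2,0],[-0.98,-0.2,0],[-0.98,-0.2,0],[-0.98,-0.2,0]],"turn":[[0,0,0],[0,0,0],[0,0,0],[0,0,0],[0,0,0]],"gripper":[0.2,0.2,0.2,0.2,0.2]}' | sed -n 2p
python3 -m inch '{"slide":[[-0.98,-0.2,0],[-0.98,-0.2,0],[-0.98,-0.2,0],[-0.98,-0.2,0],[-0.98,-0.2,0]],"turn":[[0,0,0],[0,0,0],[0,0,0],[0,0,0],[0,0,0]],"gripper":[0.2,0.2,0.2,0.2,0.2]}' | sed -n 2p
python3 -m inch '{"slide":[[-0.98,-0.2,0],[-0.98,-0.2,0],[-0.98,-0.2,0],[-0.98,-0.2,0],[-0.98,-0.2,0]],"turn":[[0,0,0],[0,0,0],[0,0,0],[0,0,0],[0,0,0]],"gripper":[0.2,0.2,0.2,0.2,0.2]}'
python3 -c "
from h import *
goal([.553,-.3503,.241])"
```

```text
ee_pos: [0.3698, 0.1533, 0.2409]
ee_pos: [0.3147, 0.0818, 0.2415]
ee_pos: [0.315, -0.0181, 0.2414]
ee_pos: [0.315, -0.118, 0.2414]
ee_pos: [0.315, -0.2179, 0.2414]
clock: 12.05
ee_pos: [0.3153, -0.3188, 0.2413]
tcp_rot: [-0.0, 0.633, 0.774, 0.0]
force: [1.1, 0.3, 0.2]
width: 0.0297
grasp_force: 39.6
t 12.05 tcp [ 0.315 -0.319  0.241] yaw 1.771 SLIDE [-3.908 11.335  0.016] TURN [ 0. -0. -0.] q [-0.791  0.103 -0.156  1.311  0.     0.58 ]
```

```bash

python3 -m inch '{"slide":[[-0.33,0.945,0],[-0.33,0.945,0],[-0.33,0.945,0],[-0.33,0.945,0],[-0.33,0.945,0]],"turn":[[0,0,0],[0,0,0],[0,0,0],[0,0,0],[0,0,0]],"gripper":[0.2,0.2,0.2,0.2,0.2]}' | sed -n 2p
python3 -m inch '{"slide":[[-0.33,0.945,0],[-0.33,0.945,0],[-0.33,0.945,0],[-0.33,0.945,0],[-0.33,0.945,0]],"turn":[[0,0,0],[0,0,0],[0,0,0],[0,0,0],[0,0,0]],"gripper":[0.2,0.2,0.2,0.2,0.2]}' | sed -n 2p
python3 -m inch '{"slide":[[-0.33,0.945,0],[-0.33,0.945,0],[0,0,0],[0,0,0]],"turn":[[0,0,0],[0,0,0],[0,0,0],[0,0,0]],"gripper":[0.2,0.2,0.2,0.2]}' | sed -n 2p
cat >> h.py <<'E'
def look(tag):
    """joint picture: side crop x4 about the tool (left), wrist crop x2 (right)"""
    from cell import imaging,env
    p=imaging.camera_params("wrist"); w,_=imaging.camera("wrist"); s,_=imaging.camera("side")
    P=S["pose"]; e=np.array(env.observe()["ee_pos"])-[0,0,.04]; q=P[:3,:3].T@(e-P[:3,3]); fx,fy,cx,cy=S["k"]
    x=int(np.clip(fx*q[0]/q[2]+cx-50,0,540)); y=int(np.clip(fy*q[1]/q[2]+cy-75,0,250))
    f=lambda im,x,y,w,h,k:cv2.resize(im[y:y+h,x:x+w],None,fx=k,fy=k,interpolation=cv2.INTER_CUBIC)
    cv2.imwrite(f"pics/{tag}.png",np.hstack([f(s,x,y,100,150,4),f(w,220,100,200,300,2)]))
    np.savez(tag+".npz",x=x,y=y,**p); print("side crop origin",x,y)
def pair(tag,a,b):
    """a: pixel in left half of the picture, b: pixel in right half"""
    z=np.load(tag+".npz"); p={k:z[k] for k in z}
    u=un(*a,p["x"],p["y"],4); v=un(b[0]-400,b[1],220,100,2)
    return tri([ray(S,*u),wray(p,*v)])
E
python3 -c "
from h import *
look('p1'); goal([.553,-.3503,.241])"
```

```text
ee_pos: [0.4164, -0.3308, 0.2411]
ee_pos: [0.5156, -0.344, 0.2409]
ee_pos: [0.5534, -0.3496, 0.2409]
side crop origin 371 86
t 13.9 tcp [ 0.553 -0.35   0.241] yaw 1.771 SLIDE [-0.021 -0.003  0.019] TURN [-0.003 -0.003  0.   ] q [-0.564  0.468  0.356  1.46  -0.     0.806]
```

View pics/p1.png

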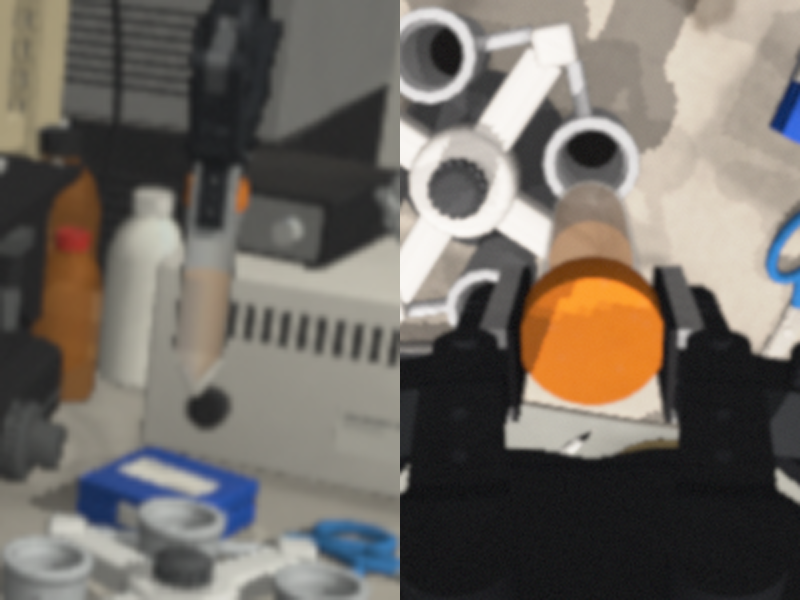

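Side half: tube tip at (198,390), cap centre about (218,192). Wrist half: cap top centre (593,338), far end outline (593,183), target rim (591,158). I'll compare these with where a vertical tube on the tool axis would project.

```bash
cat >> h.py <<'E'
def sproj(X,tag):
    P=S["pose"]; q=P[:3,:3].T@(np.array(X)-P[:3,3]); fx,fy,cx,cy=S["k"]; z=np.load(tag+".npz")
    return np.array([(fx*q[0]/q[2]+cx-z["x"]+.5)*4-.5,(fy*q[1]/q[2]+cy-z["y"]+.5)*4-.5])
def wproj(X,tag):
    z=np.load(tag+".npz"); P=z["pose"]; q=P[:3,:3].T@(np.array(X)-P[:3,3]); th=np.arctan2(np.hypot(q[0],q[1]),q[2])
    u=q[:2]/np.hypot(q[0],q[1])*th*z["fx"]+[z["cx"],z["cy"]]
    return (u-[220,100]+.5)*2-.5+[400,0]
E
python3 - <<'E'
from h import *
from cell import env
np.set_printoptions(precision=4,suppress=True)
e=np.array(env.observe()["ee_pos"])
for h in (.03,.024,-.03,-.086): print("axis h",h,sproj(e+[0,0,h],"p1"),wproj(e+[0,0,h],"p1"))
z=np.load("p1.npz"); p={k:z[k] for k in z}
r=ray(S,*un(198,390,p["x"],p["y"],4)); 
for h in (-.08,-.086,-.092): print("tip side ray at h",h,atz(r,e[2]+h)[:2]-e[:2])
print("tip on axis-plane:"); o,d=r
for t in np.linspace(.95,1.05,5): X=o+d*np.linalg.norm(e-[0,0,.086]-o)*t; print(X-e, wproj(X,"p1"))
rim=atz(wray(p,*un(591-400,158,220,100,2)),.08); print("rim wrist",rim)
for h in (.02,.025,.03): print("cap top wrist at h",h,atz(wray(p,*un(593-400,338,220,100,2)),e[2]+h)[:2]-e[:2])
E
```

```text
axis h 0.03 [219.2663 171.146 ] [590.0598 362.1465]
axis h 0.024 [217.9443 182.6514] [590.1454 348.2154]
axis h -0.03 [206.3339 283.6987] [590.6941 259.4797]
axis h -0.086 [194.8149 383.9495] [591.0204 207.204 ]
tip side ray at h -0.08 [-0.0245 -0.0103]
tip side ray at h -0.086 [-0.0081 -0.0049]
tip side ray at h -0.092 [0.0082 0.0006]
tip on axis-plane:
[-0.0448 -0.0172 -0.0725] [463.498  237.4858]
[-0.0226 -0.0097 -0.0807] [527.5065 223.752 ]
[-0.0003 -0.0022 -0.0889] [589.1197 210.4277]
[ 0.0219  0.0052 -0.0971] [647.2858 197.7554]
[ 0.0442  0.0127 -0.1053] [701.3131 185.903 ]
rim wrist [ 0.5521 -0.3462  0.08  ]
cap top wrist at h 0.02 [0.0005 0.0005]
cap top wrist at h 0.025 [-0.      0.0031]
cap top wrist at h 0.03 [-0.0006  0.0057]
```

The tube is practically vertical (tip offset about 2 mm) and centred over the bucket. I'll lower it.

```bash

python3 -m inch '{"slide":[[0,0,0.8],[0,0,0.8],[0,0,0.8],[0,0,0.6],[0,0,0.5]],"turn":[[0,0,0],[0,0,0],[0,0,0],[0,0,0],[0,0,0]],"gripper":[0.2,0.2,0.2,0.2,0.2]}' 
python3 -m inch '{"slide":[[0,0,0.5],[0,0,0.5],[0,0,0.5],[0,0,0.5],[0,0,0]],"turn":[[0,0,0],[0,0,0],[0,0,0],[0,0,0],[0,0,0]],"gripper":[0.2,0.2,0.2,0.2,0.2]}'
```

```text
clock: 14.52
ee_pos: [0.5531, -0.3503, 0.171]
tcp_rot: [0.0, 0.633, 0.774, 0.0]
force: [0.6, -0.3, -0.1]
width: 0.0299
grasp_force: 39.7
clock: 15.15
ee_pos: [0.5529, -0.3499, 0.1302]
tcp_rot: [-0.001, 0.633, 0.774, -0.0]
force: [-0.2, 0.9, 0.5]
width: 0.0299
grasp_force: 39.7
```

```bash

python3 -m inch '{"slide":[[0,0,0.4],[0,0,0.4],[0,0,0]],"turn":[[0,0,0],[0,0,0],[0,0,0]],"gripper":[0.2,0.2,0.2]}' | grep -E "ee_pos|force"
python3 -m inch '{"slide":[[0,0,0.15],[0,0,0.15],[0,0,0]],"turn":[[0,0,0],[0,0,0],[0,0,0]],"gripper":[0.2,0.2,0.2]}'| grep -E "ee_pos|force"
```

```text
ee_pos: [0.5529, -0.3499, 0.1144]
force: [0.7, -1.1, 0.6]
grasp_force: 39.7
ee_pos: [0.5532, -0.3502, 0.1091]
force: [-0.1, 0.1, -0.9]
grasp_force: 39.7
```

```bash

python3 -m inch '{"slide":[[0,0,0.12],[0,0,0]],"turn":[[0,0,0],[0,0,0]],"gripper":[0.2,0.2]}' | grep -E "ee_pos|force"
python3 -m inch '{"slide":[[0,0,0.1],[0,0,0]],"turn":[[0,0,0],[0,0,0]],"gripper":[0.2,0.2]}'| grep -E "ee_pos|force"
```

```text
ee_pos: [0.5533, -0.3502, 0.1068]
force: [-0.6, -0.6, -0.6]
grasp_force: 39.7
ee_pos: [0.5539, -0.3508, 0.1064]
force: [-0.6, -0.6, 10.3]
grasp_force: 40.5
```

```bash

python3 -m inch '{"slide":[[0,0,0],[0,0,0],[0,0,-0.5],[0,0,-1],[0,0,-1]],"turn":[[0,0,0],[0,0,0],[0,0,0],[0,0,0],[0,0,0]],"gripper":[0.6,0.6,0.6,0.6,0.6]}' | grep -E "ee_pos|force|width"
python3 -m inch '{"slide":[[0,0,-1],[0,0,-1],[0,0,-1],[0,0,-1],[0.33,-0.945,0]],"turn":[[0,0,0],[0,0,0],[0,0,0],[0,0,0],[0,0,0]],"gripper":[0.6,0.6,0.6,0.6,0.6]}' | grep -E "ee_pos|force"
python3 -m inch '{"slide":[[0.33,-0.945,0],[0.33,-0.945,0],[0.33,-0.945,0],[0.33,-0.945,0],[0.33,-0.945,0]],"turn":[[0,0,0],[0,0,0],[0,0,0],[0,0,0],[0,0,0]],"gripper":[0.8,0.8,0.8,0.8,0.8]}' | sed -n 2p
python3 -m inch '{"slide":[[0.33,-0.945,0],[0.33,-0.945,0],[0.33,-0.945,0],[0.33,-0.945,0],[0.33,-0.945,0]],"turn":[[0,0,0],[0,0,0],[0,0,0],[0,0,0],[0,0,0]],"gripper":[0.8,0.8,0.8,0.8,0.8]}' | sed -n 2p
python3 - <<'E'
from cell import imaging
import cv2
t,_=imaging.camera("top"); s,_=imaging.camera("side")
f=lambda im,x,y,w,h,k:cv2.resize(im[y:y+h,x:x+w],None,fx=k,fy=k,interpolation=cv2.INTER_CUBIC)
import numpy as np
cv2.imwrite("pics/a1.png",np.hstack([f(t,380,160,100,100,4),f(s,355,185,100,100,4)]))
E
```

```text
ee_pos: [0.5534, -0.3502, 0.1559]
force: [-0.5, -0.1, -0.5]
width: 0.0511
grasp_force: 0.0
ee_pos: [0.5348, -0.3479, 0.2367]
force: [0.6, -0.2, 0.5]
grasp_force: 0.0
ee_pos: [0.4337, -0.3338, 0.2355]
ee_pos: [0.334, -0.3202, 0.235]
```

View pics/a1.png

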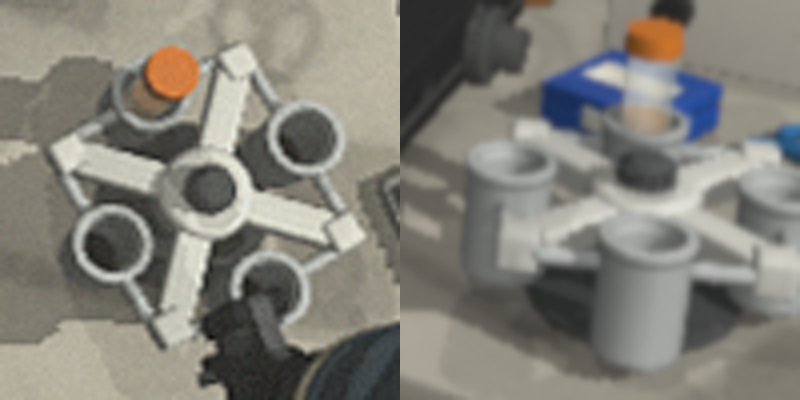

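The tan tube stands seated in the far bucket (left half, cap (173,72); right half, cap (655,40)). The rims have not shifted. Next is pink2.

```bash

python3 -m inch '{"slide":[[0.98,-0.2,0],[0.98,-0.2,0],[0.98,0,0],[0.98,0.2,0],[0.98,0.2,0]],"turn":[[0,0,0],[0,0,0],[0,0,0],[0,0,0],[0,0,0]],"gripper":[0.8,0.8,0.8,0.8,0.8]}' | sed -n 2p
python3 -m inch '{"slide":[[0.98,0.2,0],[0.98,0.2,0],[0.98,0.2,0],[0.98,0.2,0],[0.98,0.2,0]],"turn":[[0,0,0],[0,0,0],[0,0,0],[0,0,0],[0,0,0]],"gripper":[0.8,0.8,0.8,0.8,0.8]}' | sed -n 2p
python3 -m inch '{"slide":[[0.98,0.2,0],[0.98,0.2,0],[0.98,0.2,0],[0.98,0.2,0],[0.98,0.2,0]],"turn":[[0,0,0],[0,0,0],[0,0,0],[0,0,0],[0,0,0]],"gripper":[0.8,0.8,0.8,0.8,0.8]}' | sed -n 2p
python3 -m inch '{"slide":[[0.98,0.2,0],[0.98,0.2,0],[0.98,0.2,0],[0.98,0.2,0],[0.98,0.2,0]],"turn":[[0,0,0],[0,0,0],[0,0,0],[0,0,0],[0,0,0]],"gripper":[0.8,0.8,0.8,0.8,0.8]}' | sed -n 2p
python3 -m inch '{"slide":[[0.98,0.2,0],[0.6,0.8,0],[0,1,0],[0,1,0],[0,1,0]],"turn":[[0,0,0],[0,0,0],[0,0,0],[0,0,0],[0,0,0]],"gripper":[0.8,0.8,0.8,0.8,0.8]}' | sed -n 2p
python3 -c "
from h import *
goal([.6055,.158,.15],1.725)"
```

```text
ee_pos: [0.3155, -0.2227, 0.235]
ee_pos: [0.3154, -0.1228, 0.2349]
ee_pos: [0.3153, -0.0229, 0.235]
ee_pos: [0.3152, 0.0769, 0.235]
ee_pos: [0.3899, 0.1224, 0.2347]
t 22.125 tcp [0.39  0.122 0.235] yaw 1.770 SLIDE [-0.388 10.92   4.233] TURN [-0.003  0.     0.516] q [ 0.304  0.037 -0.246  1.288 -0.     1.676]
```

```bash

python3 -m inch '{"slide":[[-0.1,1,0],[-0.1,1,0],[-0.1,1,0],[-0.1,1,0],[0,1,0]],"turn":[[0,0,0],[0,0,0],[0,0,0],[0,0,0],[0,0,0]],"gripper":[0.8,0.8,0.8,0.8,0.8]}' | sed -n 2p
python3 -m inch '{"slide":[[0,1,0],[0,1,0],[0,1,0],[0,1,1],[0,1,1]],"turn":[[0,0,0],[0,0,0],[0,0,0],[0,0,0],[0,0,0]],"gripper":[0.8,0.8,0.8,0.8,0.8]}' | sed -n 2p
python3 -m inch '{"slide":[[0,0.92,1],[0,0,1],[0,0,0]],"turn":[[0,0,0],[0,0,0.516],[0,0,0]],"gripper":[0.8,0.8,0.8]}' | sed -n 2p
cat >> h.py <<'E'
def caps(z=.12):
    """wrist camera: centres of pink stickers and orange caps, at height z; heights of pink/orange depth too"""
    from cell import imaging
    p=imaging.camera_params("wrist"); im,d=imaging.camera("wrist"); cv2.imwrite("pics/last.png",im)
    hsv=cv2.cvtColor(im,cv2.COLOR_BGR2HSV)
    for n,lo,hi in (("pink",(155,90,170),(179,255,255)),("orange",(8,170,150),(22,255,255))):
        k,l,st,c=cv2.connectedComponentsWithStats(cv2.inRange(hsv,lo,hi))
        for i in range(1,k):
            if st[i,4]>150: print(n,"px",c[i],"area",st[i,4],"xy",atz(wray(p,*c[i]),z)[:2])
E
python3 -c "
from h import *
goal([.6055,.158,.09],1.725); caps()"
```

```text
ee_pos: [0.4893, 0.1342, 0.2346]
ee_pos: [0.5874, 0.1541, 0.194]
ee_pos: [0.6035, 0.1574, 0.1528]
t 23.75 tcp [0.604 0.157 0.153] yaw 1.725 SLIDE [0.015 0.113 3.14 ] TURN [-0.043  0.004  0.005] q [0.255 0.443 0.088 1.22  0.    1.671]
pink px [383.204 168.427] area 914 xy [0.637 0.199]
pink px [319.188 225.213] area 912 xy [0.605 0.159]
orange px [320.075 109.148] area 2286 xy [0.595 0.227]
```

View pics/last.png

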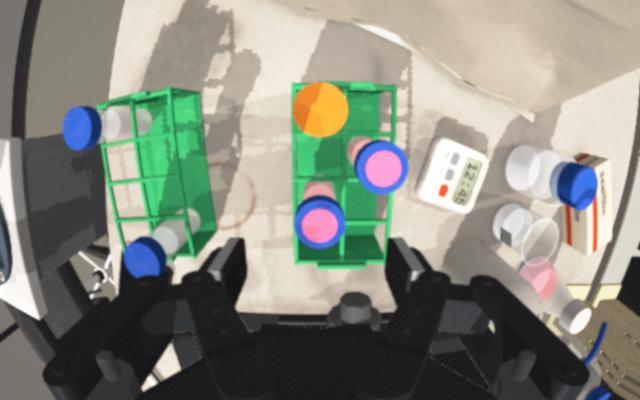

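The pink-stickered cap at (319,225) is midway between the fingers. The rack is square to them, and pink1 (383,168) and tan (320,109) are clear. The positions agree with triangulation, so I'll grip.

```bash

python3 -m inch '{"slide":[[0,0.08,1],[0,0,1],[0,0,1],[0,0,0],[0,0,0]],"turn":[[0,0,0],[0,0,0],[0,0,0],[0,0,0],[0,0,0]],"gripper":[0.8,0.8,0.8,0.8,0.2]}' 40 | grep -E "ee_pos|force|width"
python3 -m inch '{"slide":[[0,0,0],[0,0,0],[0,0,0],[0,0,0],[0,0,-0.5]],"turn":[[0,0,0],[0,0,0],[0,0,0],[0,0,0],[0,0,0]],"gripper":[0.2,0.2,0.2,0.2,0.2]}' | grep -E "ee_pos|force|width"
python3 -m inch '{"slide":[[0,0,-1],[0,0,-1],[0,0,-1],[0,0,-1],[0,0,-1]],"turn":[[0,0,0],[0,0,0],[0,0,0],[0,0,0],[0,0,0]],"gripper":[0.2,0.2,0.2,0.2,0.2]}'  | grep -E "ee_pos|force|width"
python3 -m inch '{"slide":[[0,0,-1],[0,0,-1],[0,-1,0],[0,-1,0],[0,-1,0]],"turn":[[0,0,0],[0,0,0],[0,0,0],[0,0,0],[0,0,0]],"gripper":[0.2,0.2,0.2,0.2,0.2]}'  | grep -E "ee_pos|force|width"
```

```text
ee_pos: [0.6062, 0.1585, 0.0963]
force: [-0.0, -0.5, 0.5]
width: 0.0517
grasp_force: 0.0
ee_pos: [0.605, 0.1583, 0.1051]
force: [0.8, 0.0, 0.4]
width: 0.0297
grasp_force: 39.6
ee_pos: [0.6052, 0.1584, 0.2062]
force: [0.4, 0.3, -0.2]
width: 0.0299
grasp_force: 39.6
ee_pos: [0.5454, 0.149, 0.2455]
force: [-0.5, -0.5, 0.0]
width: 0.0296
grasp_force: 39.7
```

```bash

python3 -m inch '{"slide":[[0,-1,0],[0,-1,0],[0,-1,0],[0,-1,0],[0,-1,0]],"turn":[[0,0,0],[0,0,0],[0,0,0],[0,0,0],[0,0,0]],"gripper":[0.2,0.2,0.2,0.2,0.2]}' | sed -n 2p
python3 -m inch '{"slide":[[0,-1,0],[0,-1,0],[0,-1,0],[0,-1,0],[-0.5,-1,0]],"turn":[[0,0,0],[0,0,0],[0,0,0],[0,0,0],[0,0,0]],"gripper":[0.2,0.2,0.2,0.2,0.2]}' | sed -n 2p
python3 -m inch '{"slide":[[-0.9,-1,0],[-0.98,-0.3,0],[-0.99,-0.15,0],[-0.99,-0.15,0],[-0.99,-0.15,0]],"turn":[[0,0,0],[0,0,0],[0,0,0],[0,0,0],[0,0,0]],"gripper":[0.2,0.2,0.2,0.2,0.2]}' | sed -n 2p
python3 -m inch '{"slide":[[-0.99,-0.15,0],[-0.99,-0.15,0],[-0.99,-0.15,0],[-0.99,-0.15,0],[-0.99,-0.15,0]],"turn":[[0,0,0],[0,0,0],[0,0,0],[0,0,0],[0,0,0]],"gripper":[0.2,0.2,0.2,0.2,0.2]}' | sed -n 2p
python3 -m inch '{"slide":[[-0.99,-0.15,0],[-0.99,-0.15,0],[-0.99,-0.15,0],[-0.99,-0.15,0],[-0.99,-0.15,0]],"turn":[[0,0,0],[0,0,0],[0,0,0],[0,0,0],[0,0,0]],"gripper":[0.2,0.2,0.2,0.2,0.2]}' | sed -n 2p
python3 -m inch '{"slide":[[-0.99,-0.15,0],[-0.99,-0.15,0],[-0.99,-0.15,0],[-0.99,-0.15,0],[-0.99,-0.15,0]],"turn":[[0,0,0],[0,0,0],[0,0,0],[0,0,0],[0,0,0]],"gripper":[0.2,0.2,0.2,0.2,0.2]}'
python3 -c "
from h import *
goal([.5142,-.4414,.245])"
```

```text
ee_pos: [0.4465, 0.1335, 0.2456]
ee_pos: [0.3488, 0.1081, 0.245]
ee_pos: [0.3297, 0.0061, 0.245]
ee_pos: [0.3301, -0.0939, 0.245]
ee_pos: [0.3305, -0.1938, 0.245]
clock: 30.05
ee_pos: [0.3315, -0.2943, 0.245]
tcp_rot: [0.0, 0.65, 0.76, -0.0]
force: [0.4, 0.9, 0.1]
width: 0.0296
grasp_force: 39.7
t 30.05 tcp [ 0.331 -0.294  0.245] yaw 1.726 SLIDE [-8.678  7.89   0.004] TURN [0.001 0.001 0.   ] q [-0.726  0.093 -0.158  1.319 -0.     0.69 ]
```

```bash

python3 -m inch '{"slide":[[-0.87,0.79,0],[-0.87,0.79,0],[-0.87,0.79,0],[-0.87,0.79,0],[-0.87,0.79,0]],"turn":[[0,0,0],[0,0,0],[0,0,0],[0,0,0],[0,0,0]],"gripper":[0.2,0.2,0.2,0.2,0.2]}' | sed -n 2p
python3 -m inch '{"slide":[[-0.87,0.79,0],[-0.87,0.79,0],[-0.87,0.79,0],[-0.87,0.79,0],[-0.87,0.79,0]],"turn":[[0,0,0],[0,0,0],[0,0,0],[0,0,0],[0,0,0]],"gripper":[0.2,0.2,0.2,0.2,0.2]}' | sed -n 2p
python3 -m inch '{"slide":[[0,0,0],[0,0,0]],"turn":[[0,0,0],[0,0,0]],"gripper":[0.2,0.2]}' | sed -n 2p
cat >> h.py <<'E'
def lean():
    """side-camera depth points of the held tube, by height below the TCP: mid across the view, nearest depth, tip"""
    from cell import imaging,env
    e=np.array(env.observe()["ee_pos"]); im,d=imaging.camera("side"); P=S["pose"]; fx,fy,cx,cy=S["k"]
    v,u=np.mgrid[0:400,0:640]; X=np.stack([(u-cx)/fx*d,(v-cy)/fy*d,d],-1)@P[:3,:3].T+P[:3,3]-e
    r=np.array([P[0,0],P[1,0]]); r/=np.linalg.norm(r); f=np.array([-r[1],r[0]])
    m=(d>0)&(np.hypot(X[...,0],X[...,1])<.035)&(X[...,2]>-.1)&(X[...,2]<-.01); X=X[m]; a,b=X[:,:2]@r,X[:,:2]@f
    for z in np.arange(-.09,-.01,.01):
        k=abs(X[:,2]-z)<.005
        if k.sum()>5: print("z %.3f n %d across %.1f..%.1f mid %.1f depth %.1f mm"%(z,k.sum(),*(1e3*np.array([a[k].min(),a[k].max(),(a[k].min()+a[k].max())/2,np.percentile(b[k],10)]))))
    print("lowest",X[:,2].min(),"across dir",r,"depth dir",f)
E
python3 -c "
from h import *
lean();goal([.5142,-.4414,.245]); look('p2')"
```

```text
ee_pos: [0.4237, -0.3681, 0.2447]
ee_pos: [0.5151, -0.4419, 0.2445]
ee_pos: [0.5143, -0.4408, 0.2445]
z -0.090 n 21 across -6.9..3.6 mid -1.6 depth -9.3 mm
z -0.080 n 41 across -12.0..12.3 mid 0.1 depth -13.6 mm
z -0.070 n 64 across -13.7..10.0 mid -1.8 depth -16.8 mm
z -0.060 n 73 across -13.8..12.1 mid -0.9 depth -16.2 mm
z -0.050 n 72 across -13.5..12.1 mid -0.7 depth -15.3 mm
z -0.040 n 75 across -14.2..13.0 mid -0.6 depth -15.9 mm
z -0.030 n 75 across -13.5..12.2 mid -0.6 depth -16.1 mm
z -0.020 n 75 across -13.2..12.6 mid -0.3 depth -15.8 mm
lowest -0.09359875133447965 across dir [ 0.53197363 -0.84676092] depth dir [0.84676092 0.53197363]
t 31.6 tcp [ 0.514 -0.441  0.245] yaw 1.726 SLIDE [-0.038 -0.005 -0.009] TURN [-0.005 -0.006  0.   ] q [-0.709  0.512  0.44   1.499  0.     0.707]
side crop origin 409 97
```

Depth shows the tube upright and centred within about 2 mm. Lowering it.

```bash

python3 -m inch '{"slide":[[0,0,0.8],[0,0,0.8],[0,0,0.8],[0,0,0.6],[0,0,0.5]],"turn":[[0,0,0],[0,0,0],[0,0,0],[0,0,0],[0,0,0]],"gripper":[0.2,0.2,0.2,0.2,0.2]}' | grep -E "ee_pos|force"
python3 -m inch '{"slide":[[0,0,0.5],[0,0,0.5],[0,0,0.5],[0,0,0.5],[0,0,0]],"turn":[[0,0,0],[0,0,0],[0,0,0],[0,0,0],[0,0,0]],"gripper":[0.2,0.2,0.2,0.2,0.2]}' | grep -E "ee_pos|force"
python3 -m inch '{"slide":[[0,0,0.35],[0,0,0.3],[0,0,0]],"turn":[[0,0,0],[0,0,0],[0,0,0]],"gripper":[0.2,0.2,0.2]}'| grep -E "ee_pos|force"
python3 -m inch '{"slide":[[0,0,0.15],[0,0,0.1],[0,0,0]],"turn":[[0,0,0],[0,0,0],[0,0,0]],"gripper":[0.2,0.2,0.2]}'| grep -E "ee_pos|force"
```

```text
ee_pos: [0.5147, -0.4406, 0.1747]
force: [0.0, -0.0, -0.2]
grasp_force: 39.7
ee_pos: [0.5144, -0.4404, 0.1338]
force: [-0.4, 0.0, -0.2]
grasp_force: 39.7
ee_pos: [0.5146, -0.4406, 0.1213]
force: [0.4, 0.4, -0.8]
grasp_force: 39.7
ee_pos: [0.5148, -0.4407, 0.1167]
force: [0.1, 0.6, -0.1]
grasp_force: 39.7
```

```bash

python3 -m inch '{"slide":[[0,0,0.12],[0,0,0.1],[0,0,0]],"turn":[[0,0,0],[0,0,0],[0,0,0]],"gripper":[0.2,0.2,0.2]}'| grep -E "ee_pos|force"
python3 -m inch '{"slide":[[0,0,0.1],[0,0,0]],"turn":[[0,0,0],[0,0,0]],"gripper":[0.2,0.2]}'| grep -E "ee_pos|force"
```

```text
ee_pos: [0.5147, -0.4407, 0.1122]
force: [0.1, -1.1, 0.2]
grasp_force: 39.7
ee_pos: [0.5149, -0.4408, 0.1105]
force: [0.8, -0.1, -1.0]
grasp_force: 39.8
```

```bash

python3 -m inch '{"slide":[[0,0,0.08],[0,0,0]],"turn":[[0,0,0],[0,0,0]],"gripper":[0.2,0.2]}'| grep -E "ee_pos|force"
python3 -m inch '{"slide":[[0,0,0.08],[0,0,0]],"turn":[[0,0,0],[0,0,0]],"gripper":[0.2,0.2]}'| grep -E "ee_pos|force"
```

```text
ee_pos: [0.5152, -0.4414, 0.1103]
force: [-1.5, 1.2, 8.3]
grasp_force: 40.5
ee_pos: [0.5156, -0.442, 0.1101]
force: [-3.0, -0.1, 17.1]
grasp_force: 41.2
```

```bash

python3 -m inch '{"slide":[[0,0,0],[0,0,0],[0,0,-0.5],[0,0,-1],[0,0,-1]],"turn":[[0,0,0],[0,0,0],[0,0,0],[0,0,0],[0,0,0]],"gripper":[0.6,0.6,0.6,0.6,0.6]}' | grep -E "ee_pos|force|width"
python3 -m inch '{"slide":[[0,0,-1],[0,0,-1],[0,0,-1],[0.5,-0.4,-1],[0.87,-0.79,0]],"turn":[[0,0,0],[0,0,0],[0,0,0],[0,0,0],[0,0,0]],"gripper":[0.6,0.6,0.6,0.6,0.6]}' | grep -E "ee_pos|force"
python3 -m inch '{"slide":[[0.87,-0.79,0],[0.87,-0.79,0],[0.87,-0.79,0],[0.87,-0.79,0],[0.87,-0.79,0]],"turn":[[0,0,0],[0,0,0],[0,0,0],[0,0,0],[0,0,0]],"gripper":[0.8,0.8,0.8,0.8,0.8]}' | sed -n 2p
python3 -m inch '{"slide":[[0.87,-0.79,0],[0.87,-0.79,0],[0.87,-0.79,0],[0.99,-0.5,0],[0.99,0,0]],"turn":[[0,0,0],[0,0,0],[0,0,0],[0,0,0],[0,0,0]],"gripper":[0.8,0.8,0.8,0.8,0.8]}' | sed -n 2p
python3 - <<'E'
from h import *
from cell import imaging
P=S["pose"];im,d=imaging.camera("side"); fx,fy,cx,cy=S["k"]; v,u=np.mgrid[0:400,0:640]
X=np.stack([(u-cx)/fx*d,(v-cy)/fy*d,d],-1)@P[:3,:3].T+P[:3,3]
for n,c in (("tan",(.553,-.3503)),("pink",(.5142,-.4414))):
    k=X[(d>0)&(np.hypot(X[...,0]-c[0],X[...,1]-c[1])<.02)]; k=k[k[:,2]<.2]; print(n,np.sort(k[:,2])[-5:])
E
```

```text
ee_pos: [0.5148, -0.4407, 0.1581]
force: [-0.0, -0.3, -0.6]
width: 0.0513
grasp_force: 0.0
ee_pos: [0.4872, -0.4174, 0.2391]
force: [-0.1, 0.5, -0.5]
grasp_force: 0.0
ee_pos: [0.3944, -0.3425, 0.2379]
ee_pos: [0.3237, -0.2607, 0.2378]
tan [0.13287952 0.13296374 0.13296737 0.13298    0.13319979]
pink [0.13417002 0.13424735 0.13426852 0.13429159 0.13434596]
```

Cap tops at 133 and 134 mm show both tubes seated. Next is pink1.

```bash

python3 -m inch '{"slide":[[0.99,0.12,0],[0.99,0.12,0],[0.99,0.15,0],[0.99,0.15,0],[0.99,0.15,0]],"turn":[[0,0,0],[0,0,0],[0,0,0],[0,0,0],[0,0,0]],"gripper":[0.8,0.8,0.8,0.8,0.8]}' | sed -n 2p
python3 -m inch '{"slide":[[0.99,0.15,0],[0.99,0.15,0],[0.99,0.15,0],[0.99,0.15,0],[0.99,0.15,0]],"turn":[[0,0,0],[0,0,0],[0,0,0],[0,0,0],[0,0,0]],"gripper":[0.8,0.8,0.8,0.8,0.8]}' | sed -n 2p
python3 -m inch '{"slide":[[0.99,0.15,0],[0.99,0.15,0],[0.99,0.15,0],[0.99,0.15,0],[0.99,0.15,0]],"turn":[[0,0,0],[0,0,0],[0,0,0],[0,0,0],[0,0,0]],"gripper":[0.8,0.8,0.8,0.8,0.8]}' | sed -n 2p
python3 -m inch '{"slide":[[0.99,0.15,0],[0.99,0.15,0],[0.99,0.15,0],[0.9,1,0],[0.5,1,0]],"turn":[[0,0,0],[0,0,0],[0,0,0],[0,0,0],[0,0,0]],"gripper":[0.8,0.8,0.8,0.8,0.8]}' | sed -n 2p
python3 -c "
from h import *
goal([.637,.1985,.16],1.725)"
```

```text
ee_pos: [0.3232, -0.1605, 0.2373]
ee_pos: [0.3225, -0.0604, 0.2373]
ee_pos: [0.3218, 0.0397, 0.2373]
ee_pos: [0.3569, 0.134, 0.2374]
t 39.875 tcp [0.357 0.134 0.237] yaw 1.727 SLIDE [ 1.001 14.335  3.875] TURN [ 0.003 -0.004  0.028] q [ 0.359 -0.012 -0.289  1.293  0.     1.773]
```

```bash

python3 -m inch '{"slide":[[0.1,1,0],[0.1,1,0],[0.1,1,0],[0.1,1,0],[0.1,1,0]],"turn":[[0,0,0],[0,0,0],[0,0,0],[0,0,0],[0,0,0]],"gripper":[0.8,0.8,0.8,0.8,0.8]}' | sed -n 2p
python3 -m inch '{"slide":[[0.1,1,0],[0.1,1,0],[0.1,1,0],[0.1,1,0],[0.1,1,0]],"turn":[[0,0,0],[0,0,0],[0,0,0],[0,0,0],[0,0,0]],"gripper":[0.8,0.8,0.8,0.8,0.8]}' | sed -n 2p
python3 -m inch '{"slide":[[0,1,1],[0,1,1],[0,1,1],[0,1,0.87],[0,0.33,0]],"turn":[[0,0,0],[0,0,0],[0,0,0],[0,0,0],[0,0,0]],"gripper":[0.8,0.8,0.8,0.8,0.8]}' | sed -n 2p
python3 -m inch '{"slide":[[0,0,0]],"turn":[[0,0,0]],"gripper":[0.8]}' | sed -n 2p
python3 -c "
from h import *
caps(); goal([.637,.1985,.093],1.725)"
```

```text
ee_pos: [0.4555, 0.1575, 0.2372]
ee_pos: [0.5528, 0.1827, 0.237]
ee_pos: [0.6374, 0.1957, 0.1578]
ee_pos: [0.6374, 0.1961, 0.1601]
pink px [315.03180212 218.39929329] area 849 xy [0.63643095 0.19907736]
orange px [255.9189463  163.85815603] area 1974 xy [0.59593566 0.22765522]
t 41.925 tcp [0.637 0.196 0.161] yaw 1.726 SLIDE [0.115 0.007 3.379] TURN [ 0.005 -0.002  0.006] q [0.299 0.51  0.222 1.283 0.    1.715]
```

```bash

python3 -m inch '{"slide":[[0.13,-0.02,1],[0,0,1],[0,0,1],[0,0,0.35],[0,0,0]],"turn":[[0,0,0],[0,0,0],[0,0,0],[0,0,0],[0,0,0]],"gripper":[0.8,0.8,0.8,0.8,0.8]}' 40 | grep -E "ee_pos|force|width"
python3 -m inch '{"slide":[[0,0,0],[0,0,0],[0,0,0],[0,0,0],[0,0,0]],"turn":[[0,0,0],[0,0,0],[0,0,0],[0,0,0],[0,0,0]],"gripper":[0.2,0.2,0.2,0.2,0.2]}' | grep -E "ee_pos|force|width"
python3 -m inch '{"slide":[[0,0,-0.5],[0,0,-1],[0,0,-1],[0,0,-1],[0,0,-1]],"turn":[[0,0,0],[0,0,0],[0,0,0],[0,0,0],[0,0,0]],"gripper":[0.2,0.2,0.2,0.2,0.2]}'  | grep -E "ee_pos|force|width"
python3 -m inch '{"slide":[[0,0,-1],[0,0,-1],[0,0,-1],[0,-1,0],[0,-1,0]],"turn":[[0,0,0],[0,0,0],[0,0,0],[0,0,0],[0,0,0]],"gripper":[0.2,0.2,0.2,0.2,0.2]}'  | grep -E "ee_pos|force|width"
```

```text
ee_pos: [0.6361, 0.1989, 0.0936]
force: [-0.1, -0.4, 0.9]
width: 0.0683
grasp_force: 0.0
ee_pos: [0.6367, 0.199, 0.0939]
force: [-0.7, -0.2, 5.0]
width: 0.03
grasp_force: 39.3
ee_pos: [0.6362, 0.1989, 0.184]
force: [-0.5, -0.2, 1.0]
width: 0.0302
grasp_force: 39.5
ee_pos: [0.5964, 0.1926, 0.2434]
force: [-0.8, 0.3, -1.6]
width: 0.0297
grasp_force: 39.6
```

```bash

python3 -m inch '{"slide":[[0,-1,0],[0,-1,0],[0,-1,0],[0,-1,0],[0,-1,0]],"turn":[[0,0,0],[0,0,0],[0,0,0],[0,0,0],[0,0,0]],"gripper":[0.2,0.2,0.2,0.2,0.2]}' | sed -n 2p
python3 -m inch '{"slide":[[0,-1,0],[0,-1,0],[0,-1,0],[0,-1,0],[0,-1,0]],"turn":[[0,0,0],[0,0,0],[0,0,0],[0,0,0],[0,0,0]],"gripper":[0.2,0.2,0.2,0.2,0.2]}' | sed -n 2p
python3 -m inch '{"slide":[[-0.5,-1,0],[-0.8,-1,0],[-0.95,-1,0],[-0.99,-0.5,0],[-0.99,-0.15,0]],"turn":[[0,0,0],[0,0,0],[0,0,0],[0,0,0],[0,0,0]],"gripper":[0.2,0.2,0.2,0.2,0.2]}' | sed -n 2p
python3 -m inch '{"slide":[[-0.99,-0.15,0],[-0.99,-0.15,0],[-0.99,-0.15,0],[-0.99,-0.15,0],[-0.99,-0.15,0]],"turn":[[0,0,0],[0,0,0],[0,0,0],[0,0,0],[0,0,0]],"gripper":[0.2,0.2,0.2,0.2,0.2]}' | sed -n 2p
python3 -m inch '{"slide":[[-0.99,-0.15,0],[-0.99,-0.15,0],[-0.99,-0.15,0],[-0.99,-0.15,0],[-0.99,-0.15,0]],"turn":[[0,0,0],[0,0,0],[0,0,0],[0,0,0],[0,0,0]],"gripper":[0.2,0.2,0.2,0.2,0.2]}' | sed -n 2p
python3 -m inch '{"slide":[[-0.99,-0.15,0],[-0.99,-0.15,0],[-0.99,-0.15,0],[-0.99,-0.15,0],[-0.99,-0.15,0]],"turn":[[0,0,0],[0,0,0],[0,0,0],[0,0,0],[0,0,0]],"gripper":[0.2,0.2,0.2,0.2,0.2]}'
python3 -c "
from h import *
goal([.4618,-.3116,.243])"
```

```text
ee_pos: [0.4972, 0.1771, 0.2434]
ee_pos: [0.3985, 0.1616, 0.2434]
ee_pos: [0.3395, 0.0663, 0.2436]
ee_pos: [0.3405, -0.0339, 0.2435]
ee_pos: [0.341, -0.134, 0.2435]
clock: 48.18
ee_pos: [0.3414, -0.2341, 0.2434]
tcp_rot: [0.0, 0.65, 0.76, 0.0]
force: [-1.0, -0.3, -1.8]
width: 0.0299
grasp_force: 39.6
t 48.175 tcp [ 0.341 -0.234  0.243] yaw 1.726 SLIDE [-4.757  5.348  0.025] TURN [0.004 0.002 0.   ] q [-0.601  0.043 -0.218  1.31   0.     0.815]
```

```bash

python3 -m inch '{"slide":[[-0.99,-0.15,0],[-0.99,-0.15,0],[-0.99,-0.15,0],[-0.3,0.97,0],[-0.3,0.97,0]],"turn":[[0,0,0],[0,0,0],[0,0,0],[0,0,0],[0,0,0]],"gripper":[0.2,0.2,0.2,0.2,0.2]}' | sed -n 2p
python3 -m inch '{"slide":[[-0.3,0.97,0],[-0.3,0.97,0],[-0.3,0.97,0],[-0.3,0.95,0],[0,0,0]],"turn":[[0,0,0],[0,0,0],[0,0,0],[0,0,0],[0,0,0]],"gripper":[0.2,0.2,0.2,0.2,0.2]}' | sed -n 2p
python3 -m inch '{"slide":[[0,0,0],[0,0,0]],"turn":[[0,0,0],[0,0,0]],"gripper":[0.2,0.2]}' | sed -n 2p
python3 -c "
from h import *
lean();goal([.4618,-.3116,.243])"
```

```text
ee_pos: [0.3833, -0.2997, 0.2429]
ee_pos: [0.464, -0.3106, 0.2421]
ee_pos: [0.4617, -0.3109, 0.243]
z -0.090 n 11 across -4.7..4.1 mid -0.3 depth -6.8 mm
z -0.080 n 30 across -9.4..10.6 mid 0.6 depth -12.1 mm
z -0.070 n 56 across -12.1..13.9 mid 0.9 depth -15.4 mm
z -0.060 n 63 across -12.8..13.5 mid 0.3 depth -15.8 mm
z -0.050 n 70 across -13.4..12.4 mid -0.5 depth -16.5 mm
z -0.040 n 67 across -12.2..14.2 mid 1.0 depth -15.5 mm
z -0.030 n 68 across -13.0..12.6 mid -0.2 depth -15.8 mm
z -0.020 n 68 across -12.6..14.1 mid 0.7 depth -15.7 mm
lowest -0.0904469824485919 across dir [ 0.53197363 -0.84676092] depth dir [0.84676092 0.53197363]
t 49.725 tcp [ 0.462 -0.311  0.243] yaw 1.726 SLIDE [-0.031  0.003  0.004] TURN [ 0.    -0.001 -0.   ] q [-0.593  0.29   0.088  1.369  0.     0.823]
```

Upright and centred. Lowering; I expect it to seat at TCP z ≈ 0.108.

```bash

python3 -m inch '{"slide":[[-0.03,0,0.8],[0,0,0.8],[0,0,0.8],[0,0,0.6],[0,0,0.5]],"turn":[[0,0,0],[0,0,0],[0,0,0],[0,0,0],[0,0,0]],"gripper":[0.2,0.2,0.2,0.2,0.2]}' | grep -E "ee_pos|force"
python3 -m inch '{"slide":[[0,0,0.5],[0,0,0.5],[0,0,0.5],[0,0,0.5],[0,0,0]],"turn":[[0,0,0],[0,0,0],[0,0,0],[0,0,0],[0,0,0]],"gripper":[0.2,0.2,0.2,0.2,0.2]}' | grep -E "ee_pos|force"
python3 -m inch '{"slide":[[0,0,0.4],[0,0,0.35],[0,0,0]],"turn":[[0,0,0],[0,0,0],[0,0,0]],"gripper":[0.2,0.2,0.2]}'| grep -E "ee_pos|force"
python3 -m inch '{"slide":[[0,0,0.15],[0,0,0.1],[0,0,0]],"turn":[[0,0,0],[0,0,0],[0,0,0]],"gripper":[0.2,0.2,0.2]}'| grep -E "ee_pos|force"
```

```text
ee_pos: [0.4619, -0.3118, 0.1726]
force: [-0.2, -0.0, -0.3]
grasp_force: 39.7
ee_pos: [0.4617, -0.3115, 0.132]
force: [-0.1, 0.4, -0.3]
grasp_force: 39.7
ee_pos: [0.4617, -0.3115, 0.1172]
force: [-0.4, -1.1, -1.4]
grasp_force: 39.7
ee_pos: [0.462, -0.3117, 0.1128]
force: [-0.5, 0.5, -0.6]
grasp_force: 39.7
```

```bash

python3 -m inch '{"slide":[[0,0,0.08],[0,0,0]],"turn":[[0,0,0],[0,0,0]],"gripper":[0.2,0.2]}'| grep -E "ee_pos|force"
```

```text
ee_pos: [0.462, -0.3117, 0.1112]
force: [-0.5, -0.6, -0.5]
grasp_force: 39.7
```

```bash

python3 -m inch '{"slide":[[0,0,0.1],[0,0,0]],"turn":[[0,0,0],[0,0,0]],"gripper":[0.2,0.2]}'| grep -E "ee_pos|force"
python3 -m inch '{"slide":[[0,0,0.08],[0,0,0]],"turn":[[0,0,0],[0,0,0]],"gripper":[0.2,0.2]}'| grep -E "ee_pos|force"
```

```text
ee_pos: [0.462, -0.3117, 0.1091]
force: [0.1, -0.3, -0.1]
grasp_force: 39.7
ee_pos: [0.4622, -0.3119, 0.1079]
force: [0.0, -0.4, 2.4]
grasp_force: 39.9
```

```bash

python3 -m inch '{"slide":[[0,0,0.06],[0,0,0]],"turn":[[0,0,0],[0,0,0]],"gripper":[0.2,0.2]}'| grep -E "ee_pos|force"
python3 -m inch '{"slide":[[0,0,0],[0,0,0],[0,0,-0.5],[0,0,-1],[0,0,-1]],"turn":[[0,0,0],[0,0,0],[0,0,0],[0,0,0],[0,0,0]],"gripper":[0.6,0.6,0.6,0.6,0.6]}' | grep -E "ee_pos|force|width"
python3 -m inch '{"slide":[[0,0,-1],[0,0,-1],[0,0,-1],[0.3,-0.97,-1],[0.3,-0.97,0]],"turn":[[0,0,0],[0,0,0],[0,0,0],[0,0,0],[0,0,0]],"gripper":[0.6,0.6,0.6,0.6,0.6]}' | grep -E "ee_pos|force"
python3 -m inch '{"slide":[[0.3,-0.97,0],[0.3,-0.97,0],[0.3,-0.97,0],[0.3,-0.97,0],[0.6,-0.97,0]],"turn":[[0,0,0],[0,0,0],[0,0,0],[0,0,0],[0,0,0]],"gripper":[0.8,0.8,0.8,0.8,0.8]}' | sed -n 2p
python3 -m inch '{"slide":[[0.99,0.15,0],[0.99,0.15,0],[0.99,0.15,0],[0.99,0.15,0],[0.99,0.15,0]],"turn":[[0,0,0],[0,0,0],[0,0,0],[0,0,0],[0,0,0]],"gripper":[0.8,0.8,0.8,0.8,0.8]}' | sed -n 2p
python3 -m inch '{"slide":[[0.99,0.15,0],[0.99,0.15,0],[0.99,0.15,0],[0.99,0.15,0],[0.99,0.15,0]],"turn":[[0,0,0],[0,0,0],[0,0,0],[0,0,0],[0,0,0]],"gripper":[0.8,0.8,0.8,0.8,0.8]}' | sed -n 2p
python3 -m inch '{"slide":[[0.99,0.15,0],[0.99,0.15,0],[0.99,0.15,0],[0.99,0.15,0],[0.99,0.15,0]],"turn":[[0,0,0],[0,0,0],[0,0,0],[0,0,0],[0,0,0]],"gripper":[0.8,0.8,0.8,0.8,0.8]}' | sed -n 2p
python3 -m inch '{"slide":[[0.99,0.15,0],[0.99,0.15,0],[0.99,0.3,0],[0.9,1,0],[0.5,1,0]],"turn":[[0,0,0],[0,0,0],[0,0,0],[0,0,0],[0,0,0]],"gripper":[0.8,0.8,0.8,0.8,0.8]}' | sed -n 2p
python3 -c "
from h import *
goal([.5945,.226,.16],1.725)"
```

```text
ee_pos: [0.4626, -0.3124, 0.1077]
force: [-2.1, -0.2, 10.5]
grasp_force: 40.7
ee_pos: [0.4621, -0.3117, 0.1575]
force: [-0.0, -0.0, 0.0]
width: 0.0514
grasp_force: 0.0
ee_pos: [0.4222, -0.3063, 0.2384]
force: [-0.1, -0.4, 0.0]
grasp_force: 0.0
ee_pos: [0.3194, -0.2853, 0.2366]
ee_pos: [0.3202, -0.1839, 0.2366]
ee_pos: [0.3196, -0.0838, 0.2366]
ee_pos: [0.3189, 0.0163, 0.2367]
ee_pos: [0.3573, 0.1108, 0.2367]
t 57.1 tcp [0.357 0.111 0.237] yaw 1.727 SLIDE [ 3.835 12.611  3.847] TURN [ 0.007 -0.004  0.029] q [ 0.301 -0.024 -0.303  1.291  0.     1.715]
```

```bash

python3 -m inch '{"slide":[[0.3,0.97,0],[0.3,0.97,0],[0.3,0.97,0],[0.3,0.97,0],[0.3,0.97,0]],"turn":[[0,0,0],[0,0,0],[0,0,0],[0,0,0],[0,0,0]],"gripper":[0.8,0.8,0.8,0.8,0.8]}' | sed -n 2p
python3 -m inch '{"slide":[[0.3,0.97,0],[0.3,0.97,0],[0.3,0.97,0],[0.3,0.97,0],[0.3,0.97,0]],"turn":[[0,0,0],[0,0,0],[0,0,0],[0,0,0],[0,0,0]],"gripper":[0.8,0.8,0.8,0.8,0.8]}' | sed -n 2p
python3 -m inch '{"slide":[[0.28,0.97,1],[0.28,0.97,1],[0.28,0.97,1],[0,0,0.85],[0,0,0]],"turn":[[0,0,0],[0,0,0],[0,0,0],[0,0,0],[0,0,0]],"gripper":[0.8,0.8,0.8,0.8,0.8]}' | grep -E "ee_pos|force"
python3 -c "
from h import *
caps(); goal([.595,.2265,.093],1.725)"
```

```text
ee_pos: [0.4495, 0.1542, 0.2363]
ee_pos: [0.5407, 0.1987, 0.236]
ee_pos: [0.5941, 0.2237, 0.1575]
force: [0.5, 0.6, 0.6]
grasp_force: 0.0
orange px [317.99270073 217.8561001 ] area 1918 xy [0.59455956 0.22811495]
t 59.025 tcp [0.594 0.224 0.159] yaw 1.725 SLIDE [0.126 0.055 3.29 ] TURN [-0.019  0.003  0.003] q [0.36  0.458 0.129 1.244 0.    1.777]
```

```bash

python3 -m inch '{"slide":[[0.15,0.03,1],[0,0,1],[0,0,1],[0,0,0.29],[0,0,0]],"turn":[[0,0,0],[0,0,0],[0,0,0],[0,0,0],[0,0,0]],"gripper":[0.8,0.8,0.8,0.8,0.8]}' 40 | grep -E "ee_pos|force|width"
python3 -m inch '{"slide":[[0,0,0],[0,0,0],[0,0,0],[0,0,0],[0,0,0]],"turn":[[0,0,0],[0,0,0],[0,0,0],[0,0,0],[0,0,0]],"gripper":[0.2,0.2,0.2,0.2,0.2]}' | grep -E "ee_pos|force|width"
python3 -m inch '{"slide":[[0,0,-0.5],[0,0,-1],[0,0,-1],[0,0,-1],[0,0,-1]],"turn":[[0,0,0],[0,0,0],[0,0,0],[0,0,0],[0,0,0]],"gripper":[0.2,0.2,0.2,0.2,0.2]}'  | grep -E "ee_pos|force|width"
python3 -m inch '{"slide":[[0,0,-1],[0,0,-1],[0,0,-1],[-0.3,-0.95,0],[-0.3,-0.95,0]],"turn":[[0,0,0],[0,0,0],[0,0,0],[0,0,0],[0,0,0]],"gripper":[0.2,0.2,0.2,0.2,0.2]}'  | grep -E "ee_pos|force|width"
python3 -m inch '{"slide":[[-0.3,-0.95,0],[-0.3,-0.95,0],[-0.3,-0.95,0],[-0.3,-0.95,0],[-0.3,-0.95,0]],"turn":[[0,0,0],[0,0,0],[0,0,0],[0,0,0],[0,0,0]],"gripper":[0.2,0.2,0.2,0.2,0.2]}' | sed -n 2p
python3 -m inch '{"slide":[[-0.3,-0.95,0],[-0.3,-0.95,0],[-0.3,-0.95,0],[-0.3,-0.95,0],[-0.3,-0.95,0]],"turn":[[0,0,0],[0,0,0],[0,0,0],[0,0,0],[0,0,0]],"gripper":[0.2,0.2,0.2,0.2,0.2]}' | sed -n 2p
```

```text
ee_pos: [0.5947, 0.2273, 0.0944]
force: [0.9, -0.3, 0.1]
width: 0.0682
grasp_force: 0.0
ee_pos: [0.5949, 0.2276, 0.0946]
force: [0.1, -1.1, 6.0]
width: 0.0295
grasp_force: 39.3
ee_pos: [0.5943, 0.2273, 0.1848]
force: [-0.5, -0.7, -0.9]
width: 0.0298
grasp_force: 39.5
ee_pos: [0.5583, 0.2094, 0.2442]
force: [-0.6, -0.2, -0.2]
width: 0.0296
grasp_force: 39.6
ee_pos: [0.4688, 0.165, 0.2442]
ee_pos: [0.3795, 0.1206, 0.2441]
```

```bash

python3 -m inch '{"slide":[[-0.6,-1,0],[-0.8,-0.9,0],[-0.95,-0.7,0],[-0.99,-0.3,0],[-0.99,-0.15,0]],"turn":[[0,0,0],[0,0,0],[0,0,0],[0,0,0],[0,0,0]],"gripper":[0.2,0.2,0.2,0.2,0.2]}' | sed -n 2p
python3 -m inch '{"slide":[[-0.99,-0.15,0],[-0.99,-0.15,0],[-0.99,-0.15,0],[-0.99,-0.15,0],[-0.99,-0.15,0]],"turn":[[0,0,0],[0,0,0],[0,0,0],[0,0,0],[0,0,0]],"gripper":[0.2,0.2,0.2,0.2,0.2]}' | sed -n 2p
python3 -m inch '{"slide":[[-0.99,-0.15,0],[-0.99,-0.15,0],[-0.99,-0.15,0],[-0.99,-0.15,0],[-0.99,-0.15,0]],"turn":[[0,0,0],[0,0,0],[0,0,0],[0,0,0],[0,0,0]],"gripper":[0.2,0.2,0.2,0.2,0.2]}' | sed -n 2p
python3 -m inch '{"slide":[[-0.99,-0.15,0],[-0.99,-0.15,0],[-0.99,-0.15,0],[-0.99,-0.15,0],[-0.99,-0.15,0]],"turn":[[0,0,0],[0,0,0],[0,0,0],[0,0,0],[0,0,0]],"gripper":[0.2,0.2,0.2,0.2,0.2]}' | sed -n 2p
python3 -c "
from h import *
goal([.4231,-.4027,.244])"
```

```text
ee_pos: [0.3327, 0.0253, 0.2441]
ee_pos: [0.3334, -0.0748, 0.244]
ee_pos: [0.3339, -0.1748, 0.244]
ee_pos: [0.3345, -0.2751, 0.244]
t 65.275 tcp [ 0.334 -0.275  0.244] yaw 1.726 SLIDE [-6.99   3.391 -0.001] TURN [0.001 0.001 0.   ] q [-0.688  0.076 -0.18   1.314  0.     0.727]
```

```bash

python3 -m inch '{"slide":[[-0.87,0.42,0],[-0.87,0.42,0],[-0.87,0.42,0],[-0.87,0.42,0],[-0.87,0.42,0]],"turn":[[0,0,0],[0,0,0],[0,0,0],[0,0,0],[0,0,0]],"gripper":[0.2,0.2,0.2,0.2,0.2]}' | sed -n 2p
python3 -m inch '{"slide":[[-0.87,0.42,0],[-0.87,0.42,0],[-0.87,0.42,0],[0,0,0],[0,0,0]],"turn":[[0,0,0],[0,0,0],[0,0,0],[0,0,0],[0,0,0]],"gripper":[0.2,0.2,0.2,0.2,0.2]}' | sed -n 2p
python3 - <<'E'
from h import *
from cell import imaging
lean();goal([.4231,-.4027,.244]); look('p4')
E
```

```text
ee_pos: [0.3907, -0.3547, 0.2435]
ee_pos: [0.4226, -0.4012, 0.2434]
z -0.090 n 16 across -4.9..5.7 mid 0.4 depth -8.9 mm
z -0.080 n 39 across -10.2..9.5 mid -0.4 depth -12.3 mm
z -0.070 n 68 across -12.2..14.9 mid 1.4 depth -16.3 mm
z -0.060 n 80 across -12.3..13.4 mid 0.5 depth -15.9 mm
z -0.050 n 79 across -12.1..14.4 mid 1.2 depth -16.0 mm
z -0.040 n 85 across -12.2..14.2 mid 1.0 depth -15.9 mm
z -0.030 n 78 across -12.1..13.3 mid 0.6 depth -16.3 mm
z -0.020 n 85 across -12.3..14.7 mid 1.2 depth -16.3 mm
lowest -0.0919123142579501 across dir [ 0.53197363 -0.84676092] depth dir [0.84676092 0.53197363]
t 66.575 tcp [ 0.422 -0.401  0.244] yaw 1.726 SLIDE [-0.087  0.018 -0.021] TURN [-0.003 -0.007  0.   ] q [-0.759  0.336  0.156  1.391  0.     0.656]
side crop origin 373 106
```

View pics/p4.png

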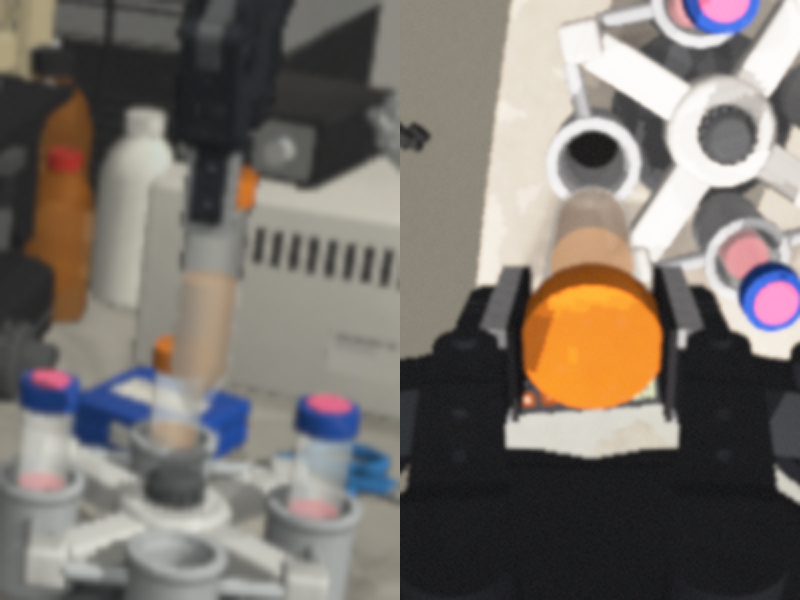

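Both pinks sit opposite each other, at side-half (50,380) and (328,405). The tan tube is in the far bucket, and the remaining near rim at (175,553) has not moved. The held tube is upright, so I'll lower it.

```bash

python3 -m inch '{"slide":[[-0.07,0,0.8],[0,0,0.8],[0,0,0.8],[0,0,0.6],[0,0,0.5]],"turn":[[0,0,0],[0,0,0],[0,0,0],[0,0,0],[0,0,0]],"gripper":[0.2,0.2,0.2,0.2,0.2]}' | grep -E "ee_pos|force"
python3 -m inch '{"slide":[[0,0,0.5],[0,0,0.5],[0,0,0.5],[0,0,0.5],[0,0,0]],"turn":[[0,0,0],[0,0,0],[0,0,0],[0,0,0],[0,0,0]],"gripper":[0.2,0.2,0.2,0.2,0.2]}' | grep -E "ee_pos|force"
python3 -m inch '{"slide":[[0,0,0.4],[0,0,0.35],[0,0,0]],"turn":[[0,0,0],[0,0,0],[0,0,0]],"gripper":[0.2,0.2,0.2]}'| grep -E "ee_pos|force"
python3 -m inch '{"slide":[[0,0,0.15],[0,0,0.15],[0,0,0]],"turn":[[0,0,0],[0,0,0],[0,0,0]],"gripper":[0.2,0.2,0.2]}'| grep -E "ee_pos|force"
```

```text
ee_pos: [0.4228, -0.4027, 0.1734]
force: [0.8, -0.0, -0.7]
grasp_force: 39.6
ee_pos: [0.4225, -0.4025, 0.1327]
force: [0.3, 0.8, -0.3]
grasp_force: 39.6
ee_pos: [0.4226, -0.4027, 0.118]
force: [0.7, 0.6, -0.2]
grasp_force: 39.6
ee_pos: [0.4228, -0.4028, 0.1125]
force: [0.4, -0.0, -0.5]
grasp_force: 39.6
```

```bash

python3 -m inch '{"slide":[[0,0,0.12],[0,0,0]],"turn":[[0,0,0],[0,0,0]],"gripper":[0.2,0.2]}'| grep -E "ee_pos|force"
python3 -m inch '{"slide":[[0,0,0.08],[0,0,0]],"turn":[[0,0,0],[0,0,0]],"gripper":[0.2,0.2]}'| grep -E "ee_pos|force"
```

```text
ee_pos: [0.4228, -0.4029, 0.1101]
force: [-0.6, 0.6, -0.5]
grasp_force: 39.6
ee_pos: [0.4229, -0.403, 0.1087]
force: [1.0, 0.3, 0.2]
grasp_force: 39.7
```

```bash

python3 -m inch '{"slide":[[0,0,0.08],[0,0,0]],"turn":[[0,0,0],[0,0,0]],"gripper":[0.2,0.2]}'| grep -E "ee_pos|force"
```

```text
ee_pos: [0.4233, -0.4034, 0.1085]
force: [-1.1, 1.5, 10.6]
grasp_force: 40.6
```

Contact with the bucket floor. Release, rise, back away and check.

```bash

python3 -m inch '{"slide":[[0,0,0],[0,0,0],[0,0,-0.5],[0,0,-1],[0,0,-1]],"turn":[[0,0,0],[0,0,0],[0,0,0],[0,0,0],[0,0,0]],"gripper":[0.6,0.6,0.6,0.6,0.6]}' | grep -E "ee_pos|force|width"
python3 -m inch '{"slide":[[0,0,-1],[0,0,-1],[0,0,-1],[0,0,-1],[0.5,-0.9,0]],"turn":[[0,0,0],[0,0,0],[0,0,0],[0,0,0],[0,0,0]],"gripper":[0.6,0.6,0.6,0.6,0.6]}' | grep -E "ee_pos|force"
python3 -m inch '{"slide":[[0.5,-0.9,0],[0.5,-0.9,0],[0.5,-0.9,0],[0.5,-0.9,0],[0.5,-0.9,0]],"turn":[[0,0,0],[0,0,0],[0,0,0],[0,0,0],[0,0,0]],"gripper":[0.6,0.6,0.6,0.6,0.6]}' | sed -n 2p
python3 -m inch '{"slide":[[1,0,0],[1,0,0],[1,0,0],[1,0,0],[1,0,0]],"turn":[[0,0,0],[0,0,0],[0,0,0],[0,0,0],[0,0,0]],"gripper":[0.6,0.6,0.6,0.6,0.6]}' | sed -n 1,2p
python3 - <<'E'
from h import *
from cell import imaging
P=S["pose"];im,d=imaging.camera("side"); t,_=imaging.camera("top"); fx,fy,cx,cy=S["k"]; v,u=np.mgrid[0:400,0:640]
X=np.stack([(u-cx)/fx*d,(v-cy)/fy*d,d],-1)@P[:3,:3].T+P[:3,3]
for n,c in (("far",(.553,-.3503)),("right",(.5142,-.4414)),("left",(.4618,-.3116)),("near",(.4231,-.4027))):
    k=X[(d>0)&(np.hypot(X[...,0]-c[0],X[...,1]-c[1])<.02)]; k=k[k[:,2]<.2]; print(n,np.sort(k[:,2])[-4:])
f=lambda im,x,y,w,h,k:cv2.resize(im[y:y+h,x:x+w],None,fx=k,fy=k,interpolation=cv2.INTER_CUBIC)
cv2.imwrite("pics/fin.png",np.vstack([np.hstack([f(t,380,160,100,75,4),f(t,165,185,100,75,4)]),np.hstack([f(im,355,185,133,100,3),f(im,180,120,133,100,3)])[:,:800] if False else np.hstack([f(im,355,195,100,75,4),f(im,180,140,100,75,4)])]))
E
```

```text
ee_pos: [0.4229, -0.4029, 0.158]
force: [0.4, 0.6, -0.4]
width: 0.051
grasp_force: 0.0
ee_pos: [0.4047, -0.3966, 0.2389]
force: [-0.3, -0.6, 0.3]
grasp_force: 0.0
ee_pos: [0.3063, -0.3601, 0.2377]
clock: 71.92
ee_pos: [0.2914, -0.2601, 0.2371]
far [0.13320909 0.13341665 0.13341803 0.13354244]
right [0.13438076 0.13455324 0.13460445 0.13461424]
left [0.13444177 0.13457942 0.13462308 0.13496637]
near [0.13312943 0.13320781 0.13336751 0.13342247]
```

View pics/fin.png

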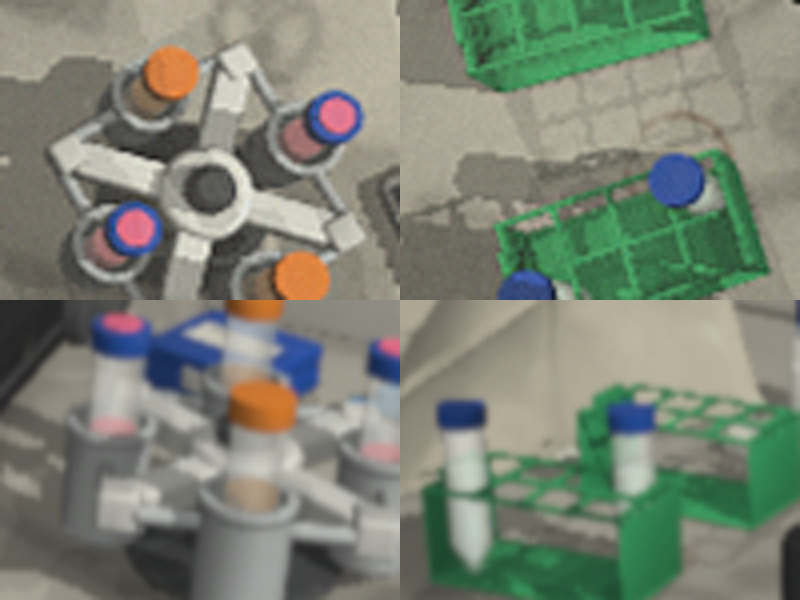

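All four tubes are seated, with cap tops at about 134 mm. The tan caps at (172,72) and (300,277) are opposite each other, and so are the pinks at (335,117) and (133,230). Both colourless tubes still stand in the front rack, so I'm handing in.

```bash
python3 -c "
from cell import env
print(env.job_done())"
```

```text
the job is handed in; nothing more can be done
None
```

The rotor is loaded and the job handed in at about 72 s: the two pink tubes sit opposite each other, the two tan tubes sit opposite each other, all four are fully seated, and both colourless tubes are still in their rack.

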